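Fit the spindle snap ring on the throwing wheel

ROBOT

A 6-joint arm with a two-finger parallel gripper is mounted at the origin on the work surface. World frame = base frame: x ahead of the robot, y to its left, z up, the work surface at z = 0. Lengths are in m, angles in degrees, forces in N, time in s.
With the tool pointing down it reaches from about 0.25 to 0.725 m from the base axis. Payload 9.7 kg.
Tool frame: the origin (TCP) lies between the finger pads; the fingertips stand 25 mm ahead of it and the grasp point (between the pads) lies 6 mm ahead of it; z points along the fingers, y is the line along which they close (so a half turn about z gives the same grasp; the last joint's range is limited). The gripper opens to 85 mm and grips with 20 to 120 N. Pads are 22 mm wide; open, the fingers measure 114 mm over their backs; the gripper's body (76 mm by 85 mm) begins 54 mm behind the grasp point. The pads swing forward as they close: fully open they stand 13 mm farther back than shut.
Start: joints at [-63.369, 4.979, 10.078, 95.1, 0, 90], TCP at [0.247, -0.492, 0.256] pointing down, gripper open.
Joint ranges: [-179.16, 179.16], [-48.56, 103.87], [-65.8, 70.77], [-126.05, 130.52], [-82.76, 87.17], [-180, 180]. Speed limits (degrees/s): [127.2, 127.2, 147.25, 180, 180, 180].

INTERFACE

Orientations are given as [roll, pitch, yaw] about the fixed x, y, z axes, in that order (R = Rz(yaw) Ry(pitch) Rx(roll)).
In Python, from workcell import bot gives the robot as it stands. The module is installed in compiled form; this text tells all that it offers.
- The arm moves only by the shell command python3 -m pendant 'ROWS' [FORCE]. ROWS is rows parted by semicolons, their numbers by spaces, 1 to 5 of them, each of 5 numbers: dx, dy, dz in m, then a turn about the tool's z in degrees, then the finger opening in m; each row is the pose to reach, as a shift and turn from the pose commanded when the command began, along the tool's axes at that moment; what a row does not reach only later rows make up. A row lasts 1/12 s, in which the tool goes at most 0.0417 m and 7.16 degrees, less where a joint would pass 70% of its speed; a pose out of reach is approached as far as the arm can. The fingers move at their own pace and stop on an object; FORCE is the grip in N (left out, the last holds). Time passes only in rows, so rows that do not move let the fingers close. It prints the time, the measured TCP pose, the force, the opening and the grip force at its end.
- bot.get_obs(): the state, without advancing time (a new reading comes with each control period).
- bot.camera(name): name is "scene" or "top" or "wrist"; returns the picture (420x560x3 uint8, blue, green, red); there is no depth.
- bot.camera_info(name): a dict with "mtx" (3x3 intrinsics, pixels), "extrinsics" (4x4, takes a point from camera to world coordinates). Camera axes: x right, y down, z forward; pixel columns grow to the right and rows downward; lengths in m; the calibration is good to about 2 mm. A picture is of the moment at which its call begins: read the wrist's pose just before it. camera_info takes no time and is no camera call; for the wrist camera it gives the pose at the moment of the call.
- bot.job_done(): hands the job in; it is judged then, once.
The state is a dict: "time": time; "q": joint angles; "qd": joint speeds; "joint_efforts": joint torques, N m; "ee_pos": TCP position; "tcp_rot": TCP orientation; "wrist_force": force on the tool from outside, world axes, zero at the start; "torque": the same for the moment, N m; "opening": finger opening in m; "grasp_force": force on a finger pad.
Only numpy, scipy, OpenCV 4.12 (cv2) and the standard library are available. Lean on these libraries where they do the work, as an engineer would, in place of code of your own. Each camera call takes 0.05 s, during which the arm holds its last target. There are 200 camera calls.

TASK

Make the table-top throwing wheel safe by turning its speed knob fully anticlockwise to the off stop. Then take the spreading pliers, put their bent tips in the gap of the open snap ring lying on the bench and squeeze them right up to their stop to spread it, then carry it to the wheel, lower it from above over the spindle stub and down to the groove just above the brass collar, level and without pressing it hard on the collar. Finish still holding the squeezed pliers, with the ring spread round the spindle at the groove; leave everything else on the bench where it lies.

Things in the scene. Friction and masses are not known exactly. Their poses are not given: they have to be found in the camera images.
- wheel: table-top throwing wheel, white housing, fixed, wheel head taken off. Origin on the bench under the spindle axis, z up. Main housing 240 (x) x 280 (y), top at 125; control pod at its front (-x) reaches x = -220, 200 wide, top 86. Above the main housing: aluminium bearing flange 116 across, its hub up to 148, then a brass collar 42 across, flat top at 175, then the spindle stub
- groove (a point): on the spindle axis at mid height of the stub's groove (6 wide, 25 across), 3 above the brass collar's top, 178 above the bench
- spindle_top (a point): on the spindle axis at the end of the steel stub, 24 above point groove. The stub is 28 across and tapers over its last 4
- speed (a joint): speed knob on the control pod, vertical axis. 0 = off, the anticlockwise end stop (seen from above); grows clockwise up to 4.6 rad. Starts between 0.7 and 1.35. Light friction (0.04 N m)
- speed_grip (a point): on the knob's axis, in its upright grip bar, 7 below the bar's top and 116 above the bench. Black bar, 42 long, 14 thick, 32 high, above a disc 44 across; it turns with the knob and lies along this point's x axis (along the wheel's x at 0)
- ring: open steel snap ring lying flat on the bench, 18 g, 4 thick, relaxed 26 bore, 38 outside. Origin at the relaxed ring's centre on its underside, z up. Gap on its -x side, 16 wide, between two ears that reach out to x = -25.5; each ear's face has a V notch, 6 wide, 3 deep, at x = -19.5, where a plier tip settles. It flexes at its back (+x), which this frame follows
- ring_gap (a point): middle of the relaxed ring's gap, between the two notches, at mid thickness (ring frame -19.5, 0, 2)
- ring_mid (a point): centre of the opening of the fully spread ring, at mid thickness (ring frame -4, 0, 2); there it clears a 28 spindle by about 3 all round
- ring_left (a joint): spread of each half of the ring: 0 relaxed, about 0.32 with the pliers at their stop; a spring closes it (about 5 N at each notch when fully spread)
- pliers: snap ring pliers: squeezing the handles parts the tips. 160 g, lying on their grips. Origin on the bench under the pivot, +x to the tips, z up. Grey grips 18 high (z 0 to 18), 11 thick, x = -24 to -120. Over the grips' outsides at rest 57 at x = -50, 62 at x = -60; at the stop parallel, 32. Dark jaws at z 9 to 15, up to 25 either side of the middle line when spread
- pliers_tips (a point): midway between the two tip pins at the height of their ends (pliers frame 73.5, 0, 0.5). Pins upright, knurled, bent down from the jaws, 3.5 across, shoulder 4.5 above their ends; centres 5 apart at rest, 17 when they first touch the relaxed ring's notches, 40 at the stop. To enter the gap: this point over ring_gap, pliers' x along the ring's x, pins' ends 0.5 to 1 above the bench
- pliers_grip (a point): midway between the grips at mid height (pliers frame -50, 0, 9), near their balance point: a good place to hold them, pads across the pliers' y. Held lightly (8 to 9 N, not squeezed) the tips may droop 1 to 2; squeezing firmly (30 N or more) levels the grips in the pads, which lifts the tips: check that the pins still stand deep in the notches
- pliers_left (a joint): squeeze of each handle, 0 at rest, 0.237 rad at the stop; the return spring needs about 10 N on each handle at pliers_grip before it gives, 12 N at the stop, and about 7 N more with the ring. The pins part by about 145 mm per rad
- bearing: spare ball bearing, a plain closed steel ring, 52 outside, 25 bore, 15 high, loose, not part of the job
- wrench: steel wrench, 150 long, loose, not part of the job
- grease: white jar with a steel lid, 64 across, 50 high, loose, not part of the job
- cup: terracotta cup, 76 across, 80 high, loose, not part of the job
- brush: flat brush, 200 long, loose, not part of the job
- rib: flat wooden throwing rib, about 100 x 75 x 6, loose, not part of the job
- driver: screwdriver with a black handle, 170 long, loose, not part of the job

How it is judged (in metres and radians):
On the way, in this order (a step that is already met when the one before it is completed fails the run):
1. the speed knob is at its off stop (value of joint speed below 0.08 rad), for 0.2 s.
2. the ring is spread on the pliers and lifted clear of the bench (value of joint ring_left above 0.26 rad and contact force between pliers and ring above 2 N and height (world z) of ring_mid above 0.04 m), for 0.2 s.
3. the spread ring is above the end of the spindle, in line with it (value of joint ring_left above 0.26 rad and horizontal distance between ring_mid and spindle_top below 0.006 m and z of ring_mid in the frame of spindle_top above 0 m), for 0.05 s.
At the end, for the whole second after the job is handed in: Knob within 0.08 rad of off; fingers hold the pliers squeezed (over 0.2 rad), pliers hold the ring spread (over 0.26 rad, above 2 N); ring_mid within 5 mm of the spindle axis and 2 mm of the groove's height, level within 0.12 rad, at rest, bearing on the wheel with under 12 N (value of joint speed below 0.08 rad and value of joint ring_left above 0.26 rad and contact force between pliers and ring above 2 N and value of joint pliers_left above 0.2 rad and contact force between the fingers and pliers above 4 N and horizontal distance between ring_mid and groove below 0.005 m and z of ring_mid in the frame of groove between -0.002 and 0.002 m and angle between ring_mid's own z axis and vertical below 0.12 rad and contact force between ring and wheel below 12 N and linear speed of ring below 0.02 m/s); the arm keeps its last pose, push and grip.
It fails at once if a bystander (bearing, wrench, jar, cup, brush, rib, screwdriver) is pushed more than 40 mm (distance of any of bearing, wrench, grease, cup, brush, rib, driver from where it was at the start of the episode above 0.04 m).
It also fails if it takes over 72 s, if anything falls off the work surface, if the arm or the gripper's body presses on something with over 40 N, if the wrist force passes 120 N, or if a joint passes its speed limit or range.

## Working session

There is one attempt and no reset: what is moved stays moved. The work goes in short steps, Python scripts to look and compute and a shell command to move; the robot and the scene stay as the last step left them, time stands still between calls to the robot, and variables do not carry over. Pictures are saved under pics/ and viewed, at most 10 in all, crops included, and the job is handed in when it is done.

```bash
mkdir -p pics
python3 - <<'E'
from workcell import bot
import cv2,numpy as np
o=bot.get_obs();print(o)
for n in("scene","top","wrist"):
    i=bot.camera_info(n);print(n,np.round(i["mtx"],2).tolist(),np.round(i["extrinsics"],4).tolist())
    cv2.imwrite(f"pics/{n}0.png",bot.camera(n))
E
```

```text
{'time': 0.0, 'q': array([-6.33667891e+01,  5.01102386e+00,  1.00342302e+01,  9.50998448e+01,
        5.67400109e-04,  9.00010737e+01]), 'qd': array([ 0.0067091 ,  0.03200938, -0.0547806 ,  0.06374168, -0.10568158,
       -0.04074585]), 'joint_efforts': array([ 9.26453286e-04, -5.20389783e+01,  4.64802575e+01,  1.62798178e-02,
        1.09761070e-04, -3.70775172e-05]), 'ee_pos': array([ 0.24646535, -0.49146245,  0.25558178]), 'tcp_rot': array([-1.79923362e+02, -5.65963433e-04,  2.66321364e+01]), 'wrist_force': array([ 0.82850537, -0.54524444,  0.00122016]), 'torque': array([-0.0338695 ,  0.02207956,  0.00202377]), 'grasp_force': 0.0, 'opening': 0.08522463078908918}
scene [[458.78, 0.0, 282.49], [0.0, 458.78, 211.29], [0.0, 0.0, 1.0]] [[0.5737, 0.496, -0.6518, 1.1829], [0.819, -0.3382, 0.4635, -0.3376], [0.0094, -0.7998, -0.6002, 0.7385], [0.0, 0.0, 0.0, 1.0]]
top [[428.12, 0.0, 287.72], [0.0, 428.12, 203.79], [0.0, 0.0, 1.0]] [[0.0198, -0.9924, 0.1218, 0.4328], [-0.9997, -0.0213, -0.011, 0.1358], [0.0135, -0.1216, -0.9925, 1.1086], [0.0, 0.0, 0.0, 1.0]]
wrist [[367.67, 0.0, 275.06], [0.0, 367.67, 204.38], [0.0, 0.0, 1.0]] [[0.4484, -0.8452, -0.2909, 0.3215], [-0.8939, -0.4242, -0.1453, -0.455], [-0.0006, 0.3252, -0.9456, 0.3728], [0.0, 0.0, 0.0, 1.0]]
```

View pics/top0.png

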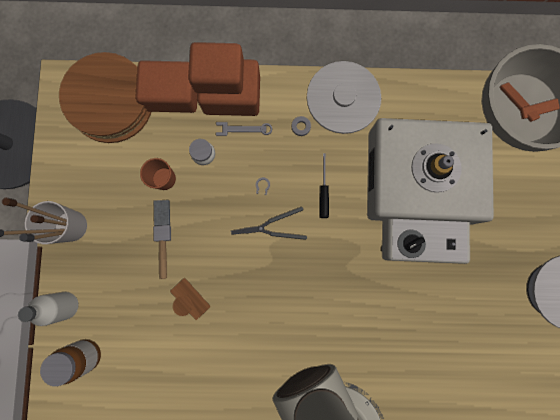

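View pics/scene0.png

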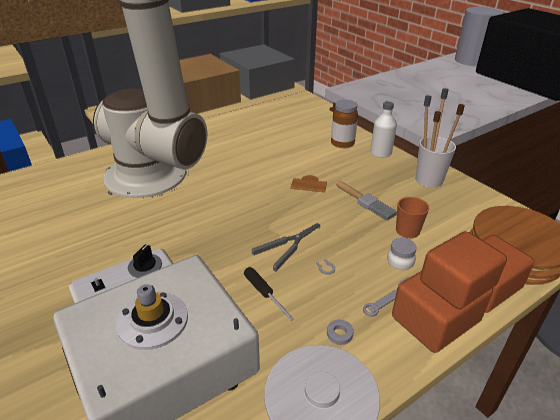

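The top view shows the wheel at about (440,165), knob (413,243), ring (262,186) with its gap downwards, and pliers pivot (262,229) with tips left at (232,232). Next I'll measure these in zoomed crops.

```bash
cat > h.py <<'E'
from workcell import bot
import cv2,numpy as np
def ray(info,u,v,z):
    K,E=info["mtx"],info["extrinsics"]
    d=E[:3,:3]@np.linalg.solve(K,[u,v,1.]);c=E[:3,3]
    return c+d*(z-c[2])/d[2]
def proj(info,P):
    E=np.linalg.inv(info["extrinsics"]);p=info["mtx"]@(E[:3,:3]@np.asarray(P,float)+E[:3,3]);return p[:2]/p[2]
def go(x,y,z,yaw):
    "shift in tool axes from measured pose"
    o=bot.get_obs();t=np.radians(o["tcp_rot"][2]);d=np.array([x,y,z])-o["ee_pos"]
    # tool down: x axis=(c,s,0), y axis=(s,-c,0), z=-z
    c,s=np.cos(t),np.sin(t)
    return np.round([c*d[0]+s*d[1],s*d[0]-c*d[1],-d[2],-(((yaw-o["tcp_rot"][2])+90)%180-90)],4)
E
python3 - <<'E'
from h import *
im=cv2.imread("pics/top0.png");i=bot.camera_info("top")
a=cv2.resize(im[170:250,220:320],None,fx=5,fy=5,interpolation=cv2.INTER_CUBIC)
b=cv2.resize(im[140:265,375:475],None,fx=3.2,fy=3.2,interpolation=cv2.INTER_CUBIC)
W=np.zeros((400,500+320,3),np.uint8);W[:400,:500]=a;W[:400,500:]=b[:,:320]
cv2.imwrite("pics/c1.png",cv2.resize(W,(800,390)))
for n,u,v,z in[("knob",413,243,.116),("ring",262,187,.004),("tips",232,232,.005),("pivot",262,229,.012),("spin",449,160,.202)]:print(n,ray(i,u,v,z).round(4))
E
```

```text
knob [ 0.4692 -0.1675  0.116 ]
ring [0.611  0.1916 0.004 ]
tips [0.492  0.2654 0.005 ]
pivot [0.5009 0.1882 0.012 ]
spin [ 0.6473 -0.2226  0.202 ]
```

View pics/c1.png

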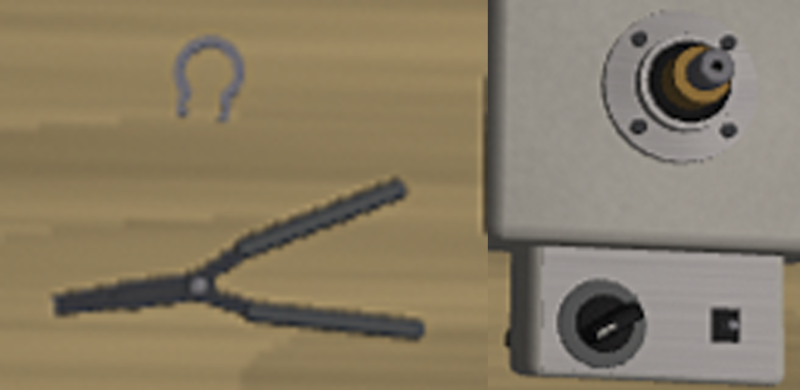

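Knob bar lies about 68° clockwise from the wheel's x, disc centre near pixel (412.5,243). Ring gap points down in the image, and the pliers point left. I'll move above the knob.

Run:
```python
from h import *
print(go(.469,-.1675,.23,112))
```

```text
[ 3.44200e-01 -1.89900e-01  2.57000e-02 -8.53713e+01]
```

```bash
python3 -m pendant '0.036 -0.02 0.003 0 0.085;0.072 -0.04 0.005 0 0.085;0.108 -0.06 0.008 0 0.085;0.144 -0.08 0.01 0 0.085;0.18 -0.1 0.013 0 0.085'
python3 -m pendant '0.036 -0.02 0.003 0 0.085;0.072 -0.04 0.005 0 0.085;0.108 -0.06 0.008 0 0.085;0.144 -0.08 0.01 0 0.085;0.164 -0.09 0.013 0 0.085'
python3 -m pendant '0 0 0 -7 0.085;0 0 0 -14 0.085;0 0 0 -21 0.085;0 0 0 -28 0.085;0 0 0 -35 0.085'
python3 -m pendant '0 0 0 -7 0.085;0 0 0 -14 0.085;0 0 0 -21 0.085;0 0 0 -28 0.085;0 0 0 -35 0.085'
python3 -m pendant '0 0 0 -7 0.085;0 0 0 -14 0.085;0 0 0 -15.4 0.085;0 0 0 -15.4 0.085;0 0 0 -15.4 0.085'
python3 - <<'E'
from h import *
print(bot.get_obs()["q"].round(1))
i=bot.camera_info("wrist");im=bot.camera("wrist");np.save("k.npy",np.r_[i["mtx"],i["extrinsics"][:3,:3]])
for P in[(.469,-.1675,.123)]:print(proj(i,P))
cv2.imwrite("pics/w1.png",im)
E
```

```text
time: 0.57
ee_pos: [0.3631, -0.3199, 0.2431]
tcp_rot: [-180.0, -0.0, 26.6]
wrist_force: [0.0, -0.8, -0.6]
opening: 0.0849
grasp_force: 0.0
time: 0.98
ee_pos: [0.4703, -0.1643, 0.2301]
tcp_rot: [-180.0, -0.0, 26.8]
wrist_force: [0.2, -0.9, -0.3]
opening: 0.0853
grasp_force: 0.0
time: 1.4
ee_pos: [0.4688, -0.1674, 0.23]
tcp_rot: [-180.0, 0.0, 62.0]
wrist_force: [0.0, 0.3, -0.0]
opening: 0.085
grasp_force: 0.0
time: 1.82
ee_pos: [0.4688, -0.1676, 0.23]
tcp_rot: [-180.0, -0.0, 97.0]
wrist_force: [-0.1, 1.3, -0.2]
opening: 0.0849
grasp_force: 0.0
time: 2.23
ee_pos: [0.4688, -0.1676, 0.2302]
tcp_rot: [-180.0, -0.0, 111.8]
wrist_force: [0.2, 0.7, -0.8]
opening: 0.085
grasp_force: 0.0
[-19.7  -2.6  -0.5  92.1   0.   48.5]
[275.84403999 212.59917695]
```

View pics/w1.png

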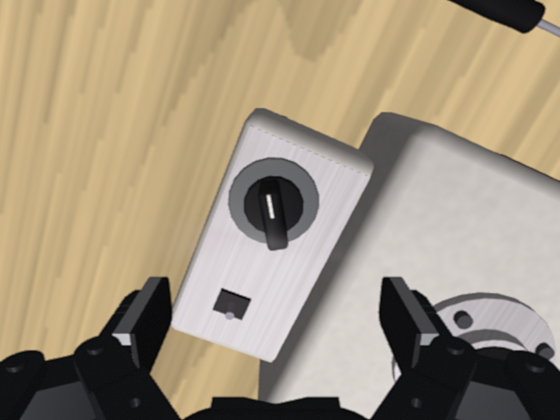

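Knob seen at about (274,200), with the bar running to a lower end near (277,245).

Run:
```python
from h import *
i=bot.camera_info("wrist");im=cv2.imread("pics/w1.png")
hsv=cv2.cvtColor(im,cv2.COLOR_BGR2HSV);g=hsv[...,2]
# gray disc+black
m=((g<135)).astype(np.uint8)*255;m[:, :215]=0;m[:,335:]=0;m[:140]=0;m[262:]=0
n,l,st,c=cv2.connectedComponentsWithStats(m)
k=l[205,290]if l[205,290] else l[195,245];print(st[k],c[k])
ys,xs=np.where(l==k);e=cv2.minEnclosingCircle(np.c_[xs,ys].astype(np.float32)[ys<225]);print(e)
# black shades
for v in range(172,256,6):print(v,g[v,246:300:3])
print(ray(i,*e[0],.088),ray(i,274,200,.088),ray(i,277,245,.123))
sub=cv2.resize(im[150:260,215:335],None,fx=5,fy=5,interpolation=cv2.INTER_CUBIC)
cv2.imwrite("pics/w1c.png",np.clip(sub.astype(float)*2.5,0,255).astype(np.uint8))
```

```text
[ 228  157   91   94 6062] [273.57208842 200.45265589]
((273.1111145019531, 200.0), 45.28820037841797)
172 [110 109 110 109 109 109 109 109 109 108 109 109 108 107 107 108 107 106]
178 [111 111 110 111 104  65  23  18  19  21  18  19  17  62 102 109 108 107]
184 [112 112  61  22  31  16  15  17  16  15  12  21  30  29  27  20  52 109]
190 [108  27  36  35  30  16  18  17  15  16  18  14  31  30  29  30  29  19]
196 [ 30  37  38  37  25  31  31 190 134  30  26  17  33  30  31  30  30  29]
202 [ 38  39  37  38  33  30  35 120 213  27  28  19  22  34  32  32  30  31]
208 [ 41  42  40  40  41  24  36  46 233  74  31  22  14  35  34  32  33  31]
214 [ 43  44  43  43  41  27  33  37 192 167  30  24  13  35  35  35  32  32]
220 [122  44  46  46  45  42  26  44  40  37  34  28  18  26  36  34  34  31]
226 [126 127 116  47  50  50  28  44  46  43  38  30  24  18  40  36  98 116]
232 [132 132 131 131 131 127  76  47  57  53  47  41  35  26 119 119 118 117]
238 [212 200 147 135 137 135 134  67  76  72  65  60  54  47 108 121 124 188]
244 [216 216 215 215 213 216 216 122  85  85  83  77  73  66 168 214 214 218]
250 [219 218 218 217 218 220 221 221 146 135 167 212 215 213 215 216 219 215]
[ 0.46827513 -0.17098585  0.088     ] [ 0.46888798 -0.1707399   0.088     ] [ 0.47837836 -0.18871892  0.123     ]
```

View pics/w1c.png

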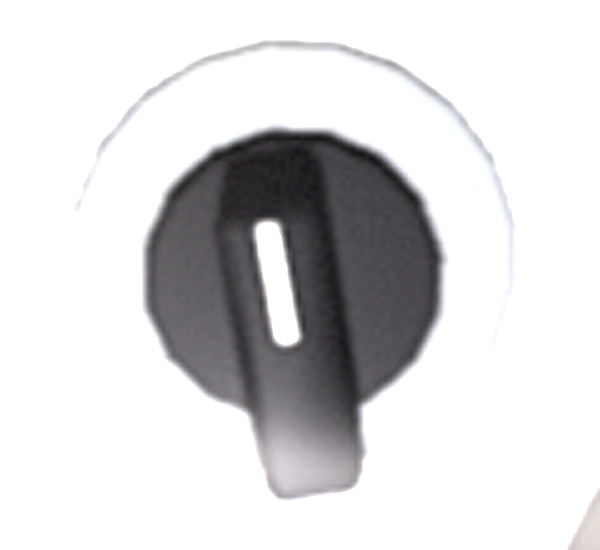

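Run:
```python
from h import *
i=bot.camera_info("wrist")
a=ray(i,273.6,204.4,.091);p=ray(i,215+273/5,150+207/5,.123);q=ray(i,215+313/5,150+492/5,.123)
print(a,ray(i,273.1,200,.087),p,q,(p+q)/2,np.linalg.norm(q-p),np.degrees(np.arctan2(*(p-q)[1::-1])))
# mark line
p=ray(i,215+267/5,150+222/5,.123);q=ray(i,215+288/5,150+345/5,.123);print((p+q)/2,np.degrees(np.arctan2(*(p-q)[1::-1])))
# pod side edge yaw: front face long edges
p=ray(i,172,326,.086);q=ray(i,250,115,.086);print("pod",p,q,np.degrees(np.arctan2(*(q-p)[1::-1])))
```

```text
[ 0.46952462 -0.17309755  0.091     ] [ 0.46838454 -0.17129807  0.087     ] [ 0.45995882 -0.15563697  0.123     ] [ 0.47969325 -0.19090125  0.123     ] [ 0.46982603 -0.17326911  0.123     ] 0.04041060227354172 119.23203552850585
[ 0.46435073 -0.16511785  0.123     ] 120.77970477192919
pod [ 0.43062303 -0.30811071  0.086     ] [ 0.43061266 -0.11989543  0.086     ] 90.00315629047105
```

Run:
```python
from h import *
print(go(.4697,-.173,.125,120))
```

```text
[-5.3000e-03 -1.2000e-03  1.0520e-01 -8.1538e+00]
```

```bash
python3 -m pendant '-0.0053 -0.0012 0 -7 0.04;-0.0053 -0.0012 0.03 -8.2 0.04;-0.0053 -0.0012 0.06 -8.2 0.04;-0.0053 -0.0012 0.08 -8.2 0.04;-0.0053 -0.0012 0.105 -8.2 0.04' 20
python3 -m pendant '0 0 0 0 0.04;0 0 0 0 0.01;0 0 0 0 0.01;0 0 0 0 0.01;0 0 0 0 0.01' 20
python3 -m pendant '0 0 0 0 0.0;0 0 0 0 0.0;0 0 0 0 0.0' 20
```

```text
time: 2.7
ee_pos: [0.4697, -0.173, 0.1245]
tcp_rot: [180.0, 0.0, 120.1]
wrist_force: [0.2, -0.2, 0.6]
opening: 0.04
grasp_force: 0.0
time: 3.12
ee_pos: [0.4698, -0.173, 0.1255]
tcp_rot: [-180.0, 0.0, 120.2]
wrist_force: [-0.1, 0.0, 0.5]
opening: 0.0134
grasp_force: 23.3
time: 3.37
ee_pos: [0.4698, -0.173, 0.1255]
tcp_rot: [180.0, 0.0, 120.2]
wrist_force: [-0.2, 0.5, 1.7]
opening: 0.0138
grasp_force: 23.4
```

```bash
python3 -m pendant '0 0 0 -6.5 0;0 0 0 -13 0;0 0 0 -19.5 0;0 0 0 -26 0;0 0 0 -32 0' 25
python3 -m pendant '0 0 0 -6 0;0 0 0 -12 0;0 0 0 -18 0;0 0 0 -24 0;0 0 0 -27 0'
python3 -m pendant '0 0 0 -1 0;0 0 0 -2 0;0 0 0 -3 0'
python3 -c "
from workcell import bot;o=bot.get_obs();print(o['torque'],o['tcp_rot'],o['q'])"
```

```text
time: 3.78
ee_pos: [0.4704, -0.1723, 0.1255]
tcp_rot: [179.9, 0.0, 152.6]
wrist_force: [3.1, 6.2, 0.2]
opening: 0.0134
grasp_force: 24.4
time: 4.2
ee_pos: [0.4707, -0.1715, 0.1255]
tcp_rot: [179.8, 0.1, 179.6]
wrist_force: [4.3, 10.0, 0.7]
opening: 0.0136
grasp_force: 27.7
time: 4.45
ee_pos: [0.4708, -0.1716, 0.1256]
tcp_rot: [179.8, 0.2, -177.8]
wrist_force: [5.3, 10.3, 1.1]
opening: 0.0135
grasp_force: 53.9
[ 2.04314533 -1.06236661 -1.46237679] [ 1.79806824e+02  1.56871022e-01 -1.77751193e+02] [-20.14543786  -2.32821454 -11.80873162  80.44803826   0.23837149
 -22.39436083]
```

```bash
python3 -m pendant '0 0 0 2 0;0 0 0 2 0.03;0 0 0 2 0.03;0 0 0 2 0.03;0 0 -0.03 2 0.05'
python3 -m pendant '0 0 -0.04 0 0.06;0 0 -0.08 0 0.06'
python3 - <<'E'
from h import *
o=bot.get_obs();print(o["ee_pos"],o["tcp_rot"],o["wrist_force"])
i=bot.camera_info("wrist");im=bot.camera("wrist");cv2.imwrite("pics/w2.png",im)
u,v=proj(i,(.4697,-.173,.12)).astype(int);print(u,v)
c=cv2.resize(im[v-70:v+70,u-80:u+80],None,fx=2.5,fy=2.5)
i=bot.camera_info("top");t=bot.camera("top");cv2.imwrite("pics/t2.png",t)
# pliers zoom with grips, and ring
d=cv2.resize(t[170:250,220:320],None,fx=4,fy=4,interpolation=cv2.INTER_CUBIC)
W=np.zeros((350,800,3),np.uint8);W[:,:400]=c;W[:320,400:]=d;cv2.imwrite("pics/c2.png",np.clip(W*1.8,0,255).astype(np.uint8))
E
```

```text
time: 4.87
ee_pos: [0.4675, -0.1723, 0.1504]
tcp_rot: [179.9, -0.5, -179.7]
wrist_force: [-0.1, 0.5, -0.0]
opening: 0.0408
grasp_force: 0.0
time: 5.03
ee_pos: [0.4689, -0.1729, 0.2359]
tcp_rot: [180.0, -0.1, -179.8]
wrist_force: [0.7, 0.4, 0.1]
opening: 0.0598
grasp_force: 0.0
[ 0.4689043  -0.17288886  0.23585326] [ 1.79970854e+02 -1.27997558e-01 -1.79751078e+02] [0.72993224 0.39489383 0.0849282 ]
276 210
```

View pics/c2.png

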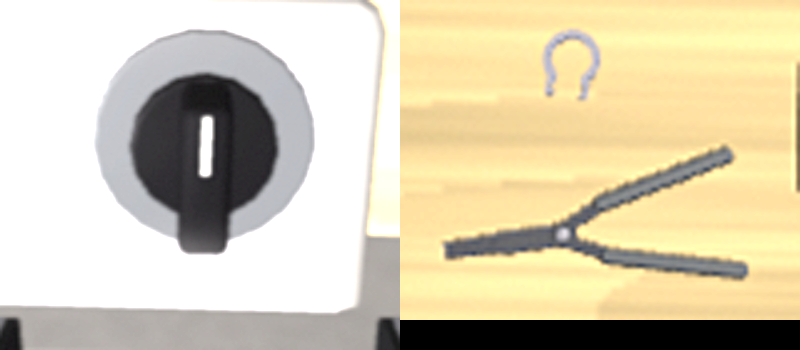

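The knob's bar is now along the wheel's x, so the wheel is off. Next I'll move above the pliers and ring.

```bash
python3 -m pendant '-0.006 0.04 0 0 0.085;-0.012 0.08 0 0 0.085;-0.018 0.12 0 0 0.085;-0.024 0.16 0 0 0.085;-0.03 0.2 0 0 0.085'
python3 -m pendant '-0.006 0.04 0.01 -7 0.085;-0.012 0.08 0.02 -14 0.085;-0.018 0.12 0.03 -21 0.085;-0.022 0.165 0.03 -28 0.085;-0.022 0.165 0.03 -35 0.085'
python3 -m pendant '0 0 0 -7 0.085;0 0 0 -14 0.085;0 0 0 -21 0.085;0 0 0 -28 0.085;0 0 0 -35 0.085'
python3 -m pendant '0 0 0 -7 0.085;0 0 0 -14 0.085;0 0 0 -21 0.085;0 0 0 -27 0.085;0 0 0 -27 0.085' | head -3
python3 - <<'E'
from h import *
i=bot.camera_info("wrist");im=bot.camera("wrist");cv2.imwrite("pics/w3.png",im)
import pickle;pickle.dump(i,open("w3.pkl","wb"))
print(bot.get_obs()["q"].round(1))
E
```

```text
time: 5.55
ee_pos: [0.4988, 0.0287, 0.2352]
tcp_rot: [-180.0, 0.0, -179.8]
wrist_force: [0.8, -1.6, -0.1]
opening: 0.085
grasp_force: 0.0
time: 5.97
ee_pos: [0.5199, 0.1974, 0.2035]
tcp_rot: [179.9, -0.1, -144.2]
wrist_force: [0.2, 0.2, 0.4]
opening: 0.0848
grasp_force: 0.0
time: 6.38
ee_pos: [0.5203, 0.1921, 0.2049]
tcp_rot: [180.0, -0.0, -109.4]
wrist_force: [0.4, -0.2, 0.5]
opening: 0.0853
grasp_force: 0.0
time: 6.8
ee_pos: [0.5203, 0.192, 0.2049]
tcp_rot: [180.0, -0.0, -82.5]
[ 20.3   4.9   4.3  89.4  -0.  -76.9]
```

View pics/w3.png

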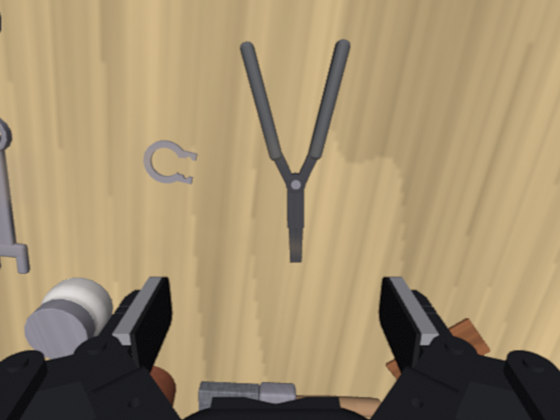

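The pliers are upright in the picture: rivet at (296,185), tips at (295,262), grip ends at (247,43) and (343,43). The ring is at (165,162) with its gap facing right, ears near (193,157) and (190,180).

```bash
cat > m.py <<'E'
from h import *
import pickle
def comp(m,near):
    n,l,st,c=cv2.connectedComponentsWithStats(m.astype(np.uint8),connectivity=8)
    ys,xs=np.where(l>0);k=np.argmin((xs-near[0])**2+(ys-near[1])**2);return l==l[ys[k],xs[k]]
def pliers(im,i,box,near):
    u0,v0,u1,v1=box;hsv=cv2.cvtColor(im,cv2.COLOR_BGR2HSV);m=(hsv[...,2]<120)&(hsv[...,1]<90)
    w=np.zeros_like(m);w[v0:v1,u0:u1]=m[v0:v1,u0:u1]
    return comp(w,near)
def ring(im,box,near):
    u0,v0,u1,v1=box;hsv=cv2.cvtColor(im,cv2.COLOR_BGR2HSV);m=hsv[...,1]<60
    w=np.zeros_like(m);w[v0:v1,u0:u1]=m[v0:v1,u0:u1]
    return comp(w,near)
E
python3 - <<'E'
from m import *
i=pickle.load(open("w3.pkl","rb"));im=cv2.imread("pics/w3.png")
m=pliers(im,i,(225,25,365,275),(296,200))
ys,xs=np.where(m);print("bbox",xs.min(),xs.max(),ys.min(),ys.max(),m.sum())
def P(mask,z):
    ys,xs=np.where(mask);return np.array([ray(i,u,v,z)[:2]for u,v in zip(xs,ys)])
jaw=m.copy();jaw[:200]=0;gr=m.copy();gr[150:]=0
J=P(jaw,.015);G=P(gr,.018)
gl=gr.copy();gl[:,296:]=0;g2=gr.copy();g2[:,:296]=0
A=P(gl,.016);B=P(g2,.016)
def ax(p):
    c=p.mean(0);u,s,v=np.linalg.svd(p-c);d=v[0]*np.sign(v[0][1]);return c,d
(cj,dj),(ca,da),(cb,db)=ax(J),ax(A),ax(B)
for c,d in((cj,dj),(ca,da),(cb,db)):print(c,np.degrees(np.arctan2(d[1],d[0])))
d=da+db;d/=np.linalg.norm(d);print("axis yaw",np.degrees(np.arctan2(d[1],d[0])), "mean grips",(ca+cb)/2)
X=np.linalg.solve(np.c_[da,-db],cb-ca);print("grips cross",ca+da*X[0])
piv=ray(i,296,184.5,.016)[:2];print("rivet",piv)
n=np.array([-d[1],d[0]]);al=(J-piv)@d;print("jaw end",al.max(),"tail",((G-piv)@d).min(),"lat jaw",((J-piv)@n).mean(),"lat grips",(((ca+cb)/2-piv)@n))
r=ring(im,(135,125,205,195),(150,160));R=P(r,.004)
ys,xs=np.where(r);print("ring",xs.min(),xs.max(),ys.min(),ys.max(),r.sum())
cv2.imwrite("pics/c3.png",cv2.resize(im[125:200,130:210],None,fx=7,fy=7,interpolation=cv2.INTER_CUBIC))
E
```

```text
bbox 240 349 40 261 5049
[0.49645077 0.23241276] 98.9768912254063
[0.54167822 0.12298341] 112.5199574360032
[0.4864653  0.11468465] 84.91271133536902
axis yaw 98.71633438568611 mean grips [0.51407176 0.11883403]
grips cross [0.4968329  0.23114303]
rivet [0.50194398 0.19157293]
jaw end 0.07435484084454495 tail -0.11371041721513821 lat jaw -0.0007592015541314157 lat grips -0.0009646694416315942
ring 143 196 140 183 913
```

View pics/c3.png

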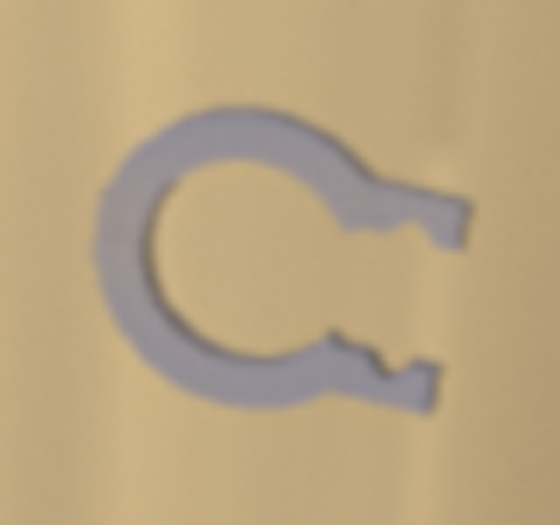

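Run:
```python
from m import *
i=pickle.load(open("w3.pkl","rb"));q=lambda a,b:ray(i,130+a/7,125+b/7,.004)[:2]
f=lambda v:np.degrees(np.arctan2(v[1],v[0]))
n1,n2=q(418,220),q(395,376);c=q(248,256);e1,e2=q(470,202),q(440,362);f1,f2=q(460,250),q(430,412)
g=(n1+n2)/2;print("gap",g,"c",c,np.linalg.norm(c-g),"yaw",f(c-g),f(n1-n2)-90,f(e1-e2)-90,f(f1-f2)-90,np.linalg.norm(n1-n2))
im=cv2.imread("pics/w3.png");r=ring(im,(135,125,205,195),(150,160))
# circle fit to outer contour away from ears
cs,_=cv2.findContours(r.astype(np.uint8),cv2.RETR_EXTERNAL,cv2.CHAIN_APPROX_NONE)
p=np.array([ray(i,*x[0],.004)[:2] for x in max(cs,key=len)])
d=np.linalg.norm(p-c,axis=1);s=p[(d>.016)&(d<.022)&((p-c)@(c-g)>-.008*np.linalg.norm(c-g))]
A=np.c_[2*s,np.ones(len(s))];x=np.linalg.lstsq(A,(s**2).sum(1),rcond=None)[0];print("circ",x[:2],np.sqrt(x[2]+x[0]**2+x[1]**2),f(x[:2]-g),np.linalg.norm(x[:2]-g))
piv=np.array([.5027,.1917])
print(go(.5103,.1423,.12,-81.2), go(*(piv-.054*np.array([-.1525,.9883])),.12,-81.2))
```

```text
gap [0.59771298 0.19204891] c [0.61773499 0.18914849] 0.02023099310051985 yaw -8.2426233647936 -184.93158620526341 -186.74777984098603 -186.63182688488735 0.0206180613543962
circ [0.61784452 0.18951455] 0.019148730574285674 -7.175205679464862 0.02029043298057023
[ 0.0481  0.0161  0.085  -1.6655] [ 0.0521  0.016   0.085  -1.6655]
```

```bash
python3 -m pendant '0.025 0.008 0.04 -1.7 0.085;0.048 0.016 0.08 -1.7 0.085;0.048 0.016 0.12 -1.7 0.085;0.048 0.016 0.15 -1.7 0.085;0.048 0.016 0.17 -1.7 0.075' 20
python3 -m pendant '0 0 0.005 0 0.07;0 0 0.01 0 0.066;0 0 0.01 0 0.066;0 0 0.01 0 0.066;0 0 0.01 0 0.066' 20
python3 -c "
from h import *
print(go(.5103,.1423,.025,-81.2))"
```

```text
time: 7.27
ee_pos: [0.5082, 0.1412, 0.0307]
tcp_rot: [179.7, -0.0, -81.4]
wrist_force: [-0.4, -0.2, -0.9]
opening: 0.0759
grasp_force: 0.0
time: 7.68
ee_pos: [0.5115, 0.143, 0.0271]
tcp_rot: [-179.8, 0.0, -81.1]
wrist_force: [1.1, -0.1, 0.3]
opening: 0.066
grasp_force: 0.0
[0.0005 0.0013 0.0021 0.1081]
```

```bash
python3 -m pendant '0 0.001 0 0 0.064;0 0.001 0 0 0.062;0 0.001 0 0 0.062' 20
python3 -m pendant '0 0 0 0 0.06;0 0 0 0 0.06;0 0 0 0 0.06' 20
python3 -m pendant '0 0 0 0 0.058;0 0 0 0 0.058;0 0 0 0 0.058' 20
```

```text
time: 7.93
ee_pos: [0.5101, 0.1427, 0.0264]
tcp_rot: [-179.9, 0.0, -81.1]
wrist_force: [0.0, 0.9, 3.3]
opening: 0.0622
grasp_force: 2.0
time: 8.18
ee_pos: [0.5103, 0.1427, 0.0268]
tcp_rot: [-179.9, 0.0, -81.1]
wrist_force: [-0.7, -0.4, 7.9]
opening: 0.06
grasp_force: 11.1
time: 8.43
ee_pos: [0.5105, 0.1426, 0.0271]
tcp_rot: [-179.8, 0.0, -81.1]
wrist_force: [-1.1, -0.7, 11.4]
opening: 0.0585
grasp_force: 11.9
```

```bash
python3 -m pendant '0 0 0 0 0.0603;0 0 0 0 0.0603;0 0 -0.001 0 0.0603;0 0 -0.001 0 0.0603' 20
python3 -m pendant '0 0 -0.005 0 0.0603;0 0 -0.01 0 0.0603;0 0 -0.02 0 0.0603;0 0 -0.03 0 0.0603;0 0 -0.03 0 0.0603' 20
python3 - <<'E'
from h import *
import pickle
i=bot.camera_info("wrist");im=bot.camera("wrist");cv2.imwrite("pics/w4.png",im);pickle.dump(i,open("w4.pkl","wb"))
i=bot.camera_info("scene");s=bot.camera("scene");cv2.imwrite("pics/s4.png",s)
o=bot.get_obs();print(o["ee_pos"],o["tcp_rot"],o["opening"],o["grasp_force"],o["wrist_force"])
t=np.radians(98.8);d=np.array([np.cos(t),np.sin(t),0]);print(proj(i,o["ee_pos"]+d*.1235))
E
```

```text
time: 8.77
ee_pos: [0.5098, 0.1425, 0.0268]
tcp_rot: [-179.9, 0.0, -81.1]
wrist_force: [-0.3, -0.1, 4.9]
opening: 0.0607
grasp_force: 8.7
time: 9.18
ee_pos: [0.5106, 0.1427, 0.059]
tcp_rot: [-179.8, 0.0, -81.1]
wrist_force: [0.6, 1.2, -1.2]
opening: 0.0602
grasp_force: 8.1
[0.50988009 0.14257283 0.05705268] [-1.79925072e+02  1.00742942e-02 -8.10699381e+01] 0.060653281084238314 8.074991324683651 [-0.31543089  0.35468756 -1.39070079]
[318.6658532  210.53960617]
```

```bash
python3 -m pendant '0 0 -0.01 3 0.0603;0 0 -0.02 9 0.0603;0 0 -0.03 15 0.0603;0 0 -0.03 21 0.0603;0 0 -0.03 27 0.0603' |head -3
python3 -m pendant '0 0 0 6 0.0603;0 0 0 12 0.0603;0 0 0 18 0.0603;0 0 0 24 0.0603;0 0 0 30 0.0603' |head -3
python3 -m pendant '0 0 0 6 0.0603;0 0 0 12 0.0603;0 0 0 18 0.0603;0 0 0 24 0.0603;0 0 0 30 0.0603' |head -3
python3 -m pendant '0 0 0 6 0.0603;0 0 0 12 0.0603;0 0 0 16 0.0603;0 0 0 18.7 0.0603;0 0 0 18.7 0.0603'
python3 -c "
from h import *
print(go(.4756,.2064,.05,173.2))"
```

```text
time: 9.7
ee_pos: [0.5096, 0.1425, 0.0865]
tcp_rot: [-180.0, 0.0, -108.4]
time: 10.12
ee_pos: [0.5092, 0.1424, 0.0857]
tcp_rot: [180.0, -0.0, -138.4]
time: 10.53
ee_pos: [0.5092, 0.1424, 0.0857]
tcp_rot: [-180.0, -0.0, -168.4]
time: 10.95
ee_pos: [0.5092, 0.1424, 0.0858]
tcp_rot: [-180.0, -0.0, 173.1]
wrist_force: [0.1, -0.7, -1.5]
opening: 0.0607
grasp_force: 8.1
[ 0.041   0.0595  0.0358 -0.0883]
```

```bash
python3 -m pendant '0.01 0.015 0.007 0 0.0603;0.02 0.03 0.014 0 0.0603;0.03 0.045 0.021 0 0.0603;0.041 0.0595 0.028 0 0.0603;0.041 0.0595 0.036 0 0.0603'
python3 -m pendant '0 0 0 0 0.0603' |head -3
python3 - <<'E'
from h import *
import pickle
o=bot.get_obs();print(o["ee_pos"],o["tcp_rot"])
S=bot.camera_info("scene");s=bot.camera("scene");T=bot.camera_info("top");t=bot.camera("top");cv2.imwrite("pics/s5.png",s);cv2.imwrite("pics/t5.png",t)
g=(.5982,.1918,.004)
W=np.zeros((420,800,3),np.uint8)
for k,(im,I) in enumerate(((s,S),(t,T))):
    u,v=proj(I,g).astype(int);print(u,v,"origin",u-30,v-32)
    W[:,400*k:400*k+400]=cv2.resize(im[v-32:v+31,u-30:u+30],(400,420),interpolation=cv2.INTER_CUBIC)
cv2.imwrite("pics/c5.png",np.clip(W*1.5,0,255).astype(np.uint8))
E
```

```text
time: 11.37
ee_pos: [0.4745, 0.2082, 0.0498]
tcp_rot: [180.0, -0.0, 173.5]
wrist_force: [-0.1, 0.0, -1.1]
opening: 0.0602
grasp_force: 8.1
time: 11.45
ee_pos: [0.4746, 0.2064, 0.0485]
tcp_rot: [-179.9, -0.1, 173.4]
[0.47460257 0.20644995 0.04846936] [-1.79917890e+02 -1.22076819e-01  1.73402962e+02]
321 262 origin 291 230
261 191 origin 231 159
```

View pics/c5.png

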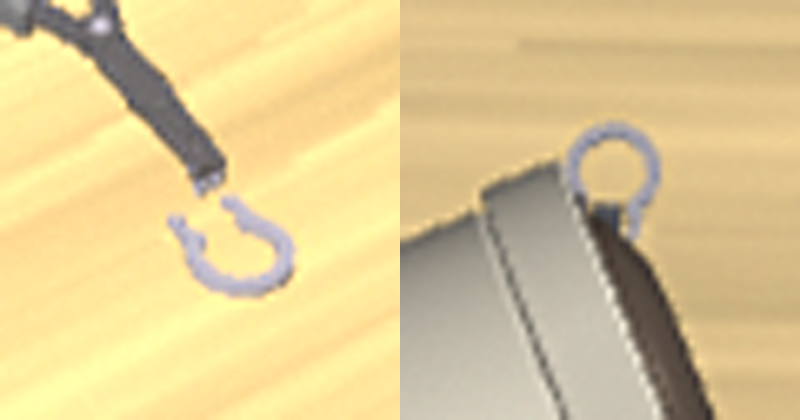

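Scene crop: the pin ends are at about (203,192) and (218,184), just behind the ring's ear tips at (175,222) and (230,203). I'll check this against the prediction.

Run:
```python
from m import *
S=bot.camera_info("scene");im=cv2.imread("pics/s5.png")
p=lambda a,b:(291+a/6.667,230+b/6.667)
o=bot.get_obs();t=np.radians(-6.6);d=np.array([np.cos(t),np.sin(t)])
print("expected tips",o["ee_pos"][:2]+.1235*d)
for z in(.02,.0215):print(z,ray(S,*p(210.5,188),z))
# ring centre by circle fit in scene at z=.004
r=ring(im,(311,255,340,280),(*p(240,288),)); print(r.sum())
q=np.array([ray(S,u,v,.003)[:2] for v,u in zip(*np.where(r))])
c0=np.array([.6178,.1894]);dd=np.linalg.norm(q-c0,axis=1);print(dd.min(),dd.max())
s=q[(q-c0)@d>-.004]; A=np.c_[2*s,np.ones(len(s))];x=np.linalg.lstsq(A,(s**2).sum(1),rcond=None)[0];print("circ",x[:2],np.sqrt(x[2]+x[:2]@x[:2]))
print("ears",ray(S,*p(175,218),.004),ray(S,*p(230,200),.004))
```

```text
expected tips [0.59842711 0.19174781]
0.02 [0.60175674 0.19029622 0.02      ]
0.0215 [0.60297004 0.18919424 0.0215    ]
119
0.010839632394644754 0.029504383782739788
circ [0.61956456 0.18975524] 0.0154853049998696
ears [0.59375942 0.18215603 0.004     ] [0.59750171 0.20380406 0.004     ]
```

```bash
python3 -m pendant '0 0 0.006 0 0.0603;0 0 0.012 0 0.0603;0 0 0.018 0 0.0603;0 0 0.018 0 0.0603'
python3 -m pendant '0 0 0.001 0 0.0603;0 0 0.002 0 0.0603;0 0 0.002 0 0.0603'
python3 - <<'E'
from h import *
o=bot.get_obs();print(o["ee_pos"],o["tcp_rot"])
S=bot.camera_info("scene");s=bot.camera("scene");cv2.imwrite("pics/s6.png",s)
cv2.imwrite("pics/c6.png",np.clip(cv2.resize(s[235:285,290:350],(720,600),interpolation=cv2.INTER_CUBIC)*1.5,0,255).astype(np.uint8))
E
```

```text
time: 11.88
ee_pos: [0.4752, 0.2057, 0.0307]
tcp_rot: [-179.9, -0.1, 173.2]
wrist_force: [0.3, -0.2, -3.0]
opening: 0.0602
grasp_force: 8.1
time: 12.13
ee_pos: [0.4758, 0.2063, 0.0303]
tcp_rot: [-180.0, 0.0, 173.2]
wrist_force: [0.3, 0.5, -1.7]
opening: 0.0601
grasp_force: 8.1
[0.47580457 0.20628869 0.03026559] [-1.79999553e+02  9.61444561e-04  1.73224496e+02]
```

View pics/c6.png

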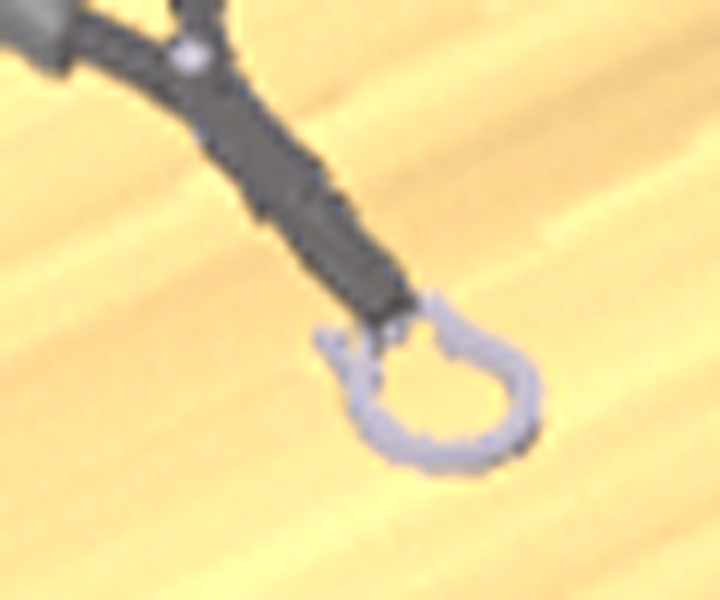

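The pins, about (378,340) and (395,330), sit between the ears just above the bench. I'll lower them in small steps and watch for contact.

```bash
for k in 1 2 3; do python3 -m pendant '0 0 0.0004 0 0.0603;0 0 0.0008 0 0.0603;0 0 0.0008 0 0.0603;0 0 0.0008 0 0.0603'|grep -E "ee_pos|wrist"; done
```

```text
ee_pos: [0.4758, 0.2064, 0.0295]
wrist_force: [0.1, 0.2, -0.2]
ee_pos: [0.4757, 0.2064, 0.0287]
wrist_force: [-0.5, 0.4, -2.0]
ee_pos: [0.4758, 0.2064, 0.0279]
wrist_force: [0.9, 0.3, -1.4]
```

```bash
for k in 1 2 ; do python3 -m pendant '0 0 0.0004 0 0.0603;0 0 0.0006 0 0.0603;0 0 0.0006 0 0.0603;0 0 0.0006 0 0.0603'|grep -E "ee_pos|wrist"; done
python3 - <<'E'
from h import *
s=bot.camera("scene");cv2.imwrite("pics/s7.png",s)
cv2.imwrite("pics/c7.png",np.clip(cv2.resize(s[235:285,290:350],(720,600),interpolation=cv2.INTER_CUBIC)*1.5,0,255).astype(np.uint8))
E
```

```text
ee_pos: [0.4757, 0.2064, 0.0273]
wrist_force: [0.1, -0.0, -2.3]
ee_pos: [0.4758, 0.2064, 0.0269]
wrist_force: [-0.5, 0.3, 2.0]
```

```bash
python3 -m pendant '0 0 -0.0005 0 0.0603;0 0 -0.0005 0 0.0590;0 0 -0.001 0 0.0575;0 0 -0.001 0 0.0575' 40|grep -vE "time|rot"
python3 -m pendant '0 0 -0.0005 0 0.055;0 0 -0.0005 0 0.055;0 0 -0.0005 0 0.055' |grep -vE "time|rot"
python3 -m pendant '0 0 -0.0005 0 0.052;0 0 -0.0005 0 0.052;0 0 -0.0005 0 0.052' |grep -vE "time|rot"
```

```text
ee_pos: [0.4758, 0.2063, 0.0277]
wrist_force: [0.2, -0.2, -0.9]
opening: 0.0575
grasp_force: 8.3
ee_pos: [0.4757, 0.2064, 0.0281]
wrist_force: [-0.2, -0.0, 0.2]
opening: 0.0553
grasp_force: 8.4
ee_pos: [0.4758, 0.2064, 0.0287]
wrist_force: [0.0, -0.7, -0.5]
opening: 0.0522
grasp_force: 9.2
```

```bash
python3 -m pendant '0 0 -0.0004 0 0.049;0 0 -0.0004 0 0.049;0 0 -0.0004 0 0.049' |grep -vE "time|rot"
python3 -m pendant '0 0 -0.0003 0 0.046;0 0 -0.0003 0 0.046;0 0 -0.0003 0 0.046' |grep -vE "time|rot"
python3 - <<'E'
from h import *
s=bot.camera("scene");cv2.imwrite("pics/s8.png",s)
cv2.imwrite("pics/c8.png",np.clip(cv2.resize(s[235:285,290:350],(720,600),interpolation=cv2.INTER_CUBIC)*1.5,0,255).astype(np.uint8))
E
```

```text
ee_pos: [0.4758, 0.2064, 0.0291]
wrist_force: [-0.7, -0.6, 2.0]
opening: 0.0491
grasp_force: 10.2
ee_pos: [0.4759, 0.2064, 0.0297]
wrist_force: [-0.4, -2.0, 2.6]
opening: 0.0461
grasp_force: 11.5
```

View pics/c8.png

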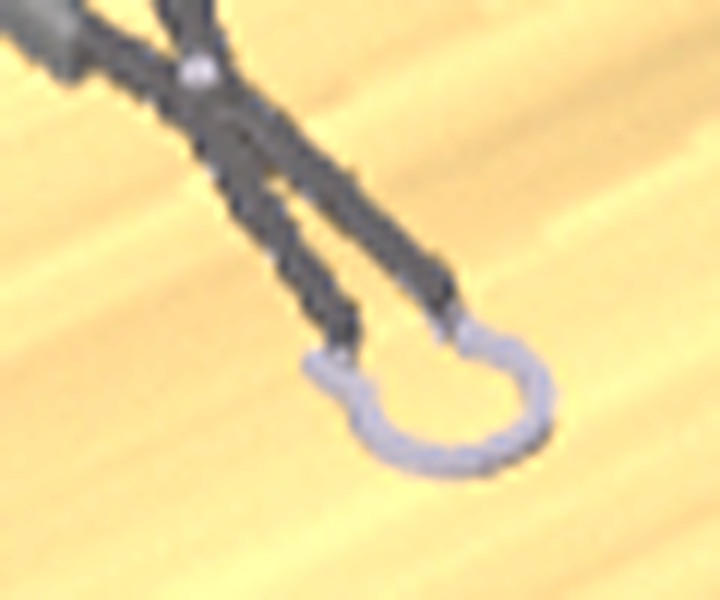

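Both pins, at (342,355) and (445,325), have engaged the ears' notches symmetrically. I'll keep squeezing.

```bash
for k in 1; do python3 -m pendant '0 0 -0.0004 0 0.043;0 0 -0.0004 0 0.043;0 0 -0.0004 0 0.043' |grep -vE "time|rot"
python3 -m pendant '0 0 -0.0004 0 0.040;0 0 -0.0004 0 0.040;0 0 -0.0004 0 0.040' |grep -vE "time|rot"
python3 -m pendant '0 0 -0.0003 0 0.037;0 0 -0.0003 0 0.037;0 0 -0.0003 0 0.037' |grep -vE "time|rot"; done
python3 - <<'E'
from h import *
s=bot.camera("scene");cv2.imwrite("pics/s9.png",s)
E
```

```text
ee_pos: [0.476, 0.2064, 0.0301]
wrist_force: [-0.3, -1.7, 5.0]
opening: 0.0435
grasp_force: 13.0
ee_pos: [0.476, 0.2064, 0.0305]
wrist_force: [-0.3, -0.9, 5.9]
opening: 0.0399
grasp_force: 14.5
ee_pos: [0.476, 0.2064, 0.0309]
wrist_force: [-0.4, -1.5, 7.2]
opening: 0.0375
grasp_force: 16.4
```

```bash
python3 -m pendant '0 0 -0.0004 0 0.034;0 0 -0.0004 0 0.034;0 0 -0.0004 0 0.034' |grep -vE "time|rot"
python3 -m pendant '0 0 -0.0003 0 0.031;0 0 -0.0003 0 0.031;0 0 -0.0003 0 0.031' |grep -vE "time|rot"
python3 -m pendant '0 0 -0.0002 0 0.028;0 0 -0.0002 0 0.028;0 0 -0.0002 0 0.028' |grep -vE "time|rot"
python3 - <<'E'
from h import *
s=bot.camera("scene");cv2.imwrite("pics/s10.png",s)
cv2.imwrite("pics/c10.png",np.clip(cv2.resize(s[235:285,290:350],(720,600),interpolation=cv2.INTER_CUBIC)*1.5,0,255).astype(np.uint8))
E
```

```text
ee_pos: [0.476, 0.2063, 0.0312]
wrist_force: [-0.4, -1.9, 5.6]
opening: 0.0346
grasp_force: 17.9
ee_pos: [0.4761, 0.2063, 0.0316]
wrist_force: [-0.5, -1.8, 6.9]
opening: 0.0311
grasp_force: 21.1
ee_pos: [0.4761, 0.2062, 0.0318]
wrist_force: [-0.9, -2.8, 6.9]
opening: 0.0298
grasp_force: 40.1
```

View pics/c10.png

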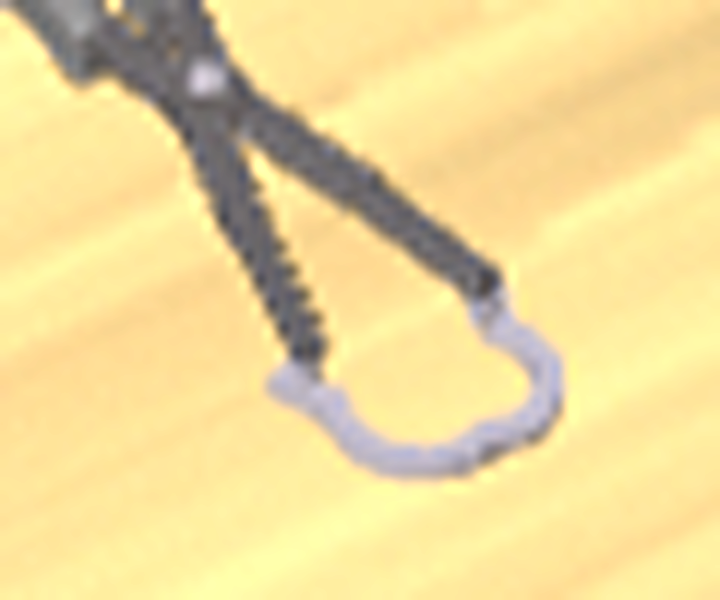

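I count 12 pictures viewed so far. That is two over the limit of 10, so I'll view no more and work from masks and numbers only. The last one shows the ring fully spread with both pins seated. Next I'll lift gently and check numerically that the ring comes along.

```bash
python3 -m pendant '0 0 -0.001 0 0.026;0 0 -0.003 0 0.026;0 0 -0.006 0 0.026;0 0 -0.01 0 0.026;0 0 -0.01 0 0.026' 40
cat >> m.py <<'E'
def ringscene(P,half=35):
    "mask of steel ring in scene image near P"
    S=bot.camera_info("scene");s=bot.camera("scene");u,v=proj(S,P).astype(int)
    hsv=cv2.cvtColor(s,cv2.COLOR_BGR2HSV).astype(int);m=(hsv[...,1]<70)&(hsv[...,2]>95)
    w=np.zeros_like(m);w[v-half:v+half,u-half:u+half]=m[v-half:v+half,u-half:u+half]
    return S,s,w
E
python3 - <<'E'
from m import *
S=bot.camera_info("scene")
def info(s,c,name):
    hsv=cv2.cvtColor(s,cv2.COLOR_BGR2HSV);m=((hsv[...,1]<60)&(hsv[...,2]>90)).astype(np.uint8)
    w=np.zeros_like(m);a,b=c;w[b-25:b+20,a-25:a+30]=m[b-25:b+20,a-25:a+30]
    n,l,st,ce=cv2.connectedComponentsWithStats(w);print(name,[(st[k].tolist(),ce[k].round(1).tolist()) for k in range(1,n) if st[k][4]>8])
info(cv2.imread("pics/s10.png"),(325,268),"before")
s=bot.camera("scene");cv2.imwrite("pics/s11.png",s)
info(s,(325,264),"after")
a=proj(S,(.61,.19,.002));b=proj(S,(.61,.19,.012));print("10mm =",b-a)
E
```

```text
time: 17.3
ee_pos: [0.476, 0.2065, 0.042]
tcp_rot: [180.0, 0.0, 173.2]
wrist_force: [0.5, 0.8, -1.9]
opening: 0.0298
grasp_force: 39.6
before [([312, 259, 25, 16, 125], [325.8, 268.2])]
after [([313, 255, 25, 17, 123], [326.4, 265.1])]
10mm = [ 0.27866102 -3.16932481]
```

The ring rose with the pliers (−3.1 px against the expected −3.2). I'll raise it fully and measure the spindle from the first top and scene pictures.

```bash
python3 -m pendant '0 0 -0.03 0 0.026;0 0 -0.06 0 0.026;0 0 -0.09 0 0.026;0 0 -0.12 0 0.026;0 0 -0.15 0 0.026'|grep -E "ee_pos|grasp"
python3 -m pendant '0 0 -0.03 0 0.026;0 0 -0.06 0 0.026;0 0 -0.07 0 0.026;0 0 -0.07 0 0.026'|grep -E "ee_pos|grasp"
python3 - <<'E'
from m import *
np.set_printoptions(linewidth=250)
for n,(u0,u1,v0,v1) in(("scene",(132,166,280,322)),("top",(424,462,148,184))):
    im=cv2.imread(f"pics/{n}0.png");h=cv2.cvtColor(im,cv2.COLOR_BGR2HSV)
    print(n,"S/V chars: B brass, s steel light, g mid, . dark, w white")
    for v in range(v0,v1):
        r=""
        for u in range(u0,u1):
            H,S,V=map(int,h[v,u]);r+="B" if S>90 and V>60 else "." if V<55 else "d" if V<85 else "g" if V<115 else "s" if V<150 else "w"
        print(v,r)
E
```

```text
ee_pos: [0.4755, 0.2063, 0.1928]
grasp_force: 40.3
ee_pos: [0.4766, 0.2067, 0.2639]
grasp_force: 40.3
scene S/V chars: B brass, s steel light, g mid, . dark, w white
280 sswwwwwwwwwwwwwwwwwwwwwwwwwwwwwwww
281 wwwwwwwwwwwwwwwwwwwwwwwwwwwwwwwwww
282 wwwwwwwwwwwwwwwwwwwwwwwwwwwwwwwwww
283 wwwwwwwwwwwwwwwwwwwwwwwwwwwwwwwwww
284 wwwwwwwwwwwwsssswwwwwwwwwwwwwwwwww
285 wwwwwwwwwwssssssssssswwwwwwwwwwwww
286 wwwwwwwwsssssssssssg.swwwwwwwwwwww
287 wwwwwwwsssssd..gssssddwwwwwwwwwwww
288 wwwwwwsssss.....ssssd.gwwwwwwwwwww
289 wwwwwsssssg....dssssd.dwwwwwwwwwww
290 wwwwwgsssssd.dgssssgdd.wwwwwwwwwww
291 wwwwwsssssssgssssssddd.swwwwwwwwww
292 wwwwwssssssssssssggddd.gwsswssggsw
293 wwwwwssssssssssssggdddddBBswgddddd
294 wwwwwsssssssssssgggdddd.BBBwdddddd
295 wwwwwsssssssssggggddddd.BBBBddddd.
296 wwwwwssssssssgggggddddddBBBBBggd..
297 wwwwwBssssssggggggddddddBBBBBwwsgd
298 wwwwwBsssssssgggggddddd.BBBBBgwwww
299 wwwwBBBssssssgggggddddd.BBBBB...sw
300 wwwwBBBsssssggggggddddd.BBBBB....g
301 wwwBBBBsssssgggggddddd.BBBBBBd....
302 wwwBBBBBssssgggggddd...BBBBBBB....
303 wwwBBBBBBsgggggggdd...BBBBBBBB...
[... 1613 characters left out ...]
BBBwwwwwwwww
168 wwg.........BBBBBBd....dBBBBdwwwwwwwww
169 swg..........BBBBBBBBBBBBBBB.wwwwwwwww
170 dwwd.........BBBBBBBBBBBBBB.gwwwwwwwww
171 .wwg......d...dBBBBBBBBBBd..swwwwwwwww
172 .gwwd...........BBBBBBBBd..gwwwwwwwwww
173 d.swg.......ddd....BBd.....swwwwwwwwww
174 g.gwwg....................gwwwwwwwwwww
175 sd.gwwg..................gwwwwwwwwwwww
176 wsddgwwg................gwwswwwwwwwwww
177 wwsddgwwsd............dswwwwwwwwwwwwww
178 gswsddgswwssd......ddswwwwwwwwwwwwwwww
179 .dsssg.dswwwwwsssgswwwwwwwssgswwwwwwww
180 d.swwssdddgswwwwwwwwsswwwsddddswwwwwww
181 ddssswsssdddgggggggsswwwwg.dd.dwwwwwww
182 dsssssswsssssgsssssswwwwwg..d.gwwwwwww
183 sssssssssswwwsswwwwwwwwwwwd..dswwwwwww
```

Run:
```python
from m import *
S=bot.camera_info("scene");T=bot.camera_info("top")
print("top hole",ray(T,448.2,160.7,.202),"scene hole",ray(S,145.1,288.7,.202))
# brass collar in scene: cols 135..162 lateral centre, top-plane z .175 widest ~row 307; bottom visible .148 hidden
print("scene collar",ray(S,148.8,300.5,.175), "top collar")
# flange/hub in top: fit circle to hub bright ring edges rows ~152-179
print("hub top(z.148)",ray(T,438.5,165.7,.148))
o=bot.get_obs();print(o["ee_pos"],o["tcp_rot"])
# ring in scene now
r=np.radians(o["tcp_rot"][2]+180);d=np.array([np.cos(r),np.sin(r),0]);P=o["ee_pos"]+.132*d;P[2]-=.030;print("pred ring_mid",P,proj(S,P))
s=bot.camera("scene");cv2.imwrite("pics/s12.png",s);u,v=proj(S,P).astype(int)
h=cv2.cvtColor(s,cv2.COLOR_BGR2HSV)
for y in range(v-16,v+17):
    print(y,u-24,"".join(("#" if h[y,x,2]<75 and h[y,x,1]<90 else "o" if h[y,x,1]<60 else "." if h[y,x,1]<110 else " ") for x in range(u-24,u+25)))
```

```text
top hole [ 0.64573889 -0.22079674  0.202     ] scene hole [ 0.64501144 -0.22042408  0.202     ]
scene collar [ 0.64612088 -0.21940916  0.175     ] top collar
hub top(z.148) [ 0.64618931 -0.21934206  0.148     ]
[0.47658884 0.20672861 0.26385965] [179.87602382   0.21139821 173.23133486]
pred ring_mid [0.60766882 0.19117097 0.23385965] [331.33917969 181.19103435]
165 307 . . #oo##.  .o##o#o##.. . ............. . .......
166 307 .....#oo#o. ....##o###o............. . ......... 
167 307 ...  #o#o#. .....o##o###... ........ .. ....  .. 
168 307 .. . .#oo## .  . .oo##o##o.......  ........ .....
169 307 .. .. #####.   .. . .o#oo##o..  . ...............
170 307  ... ..####o........ ..o#oo##o.. .  ............ 
171 307  .......#o##..... .... .o##o###.. .............. 
172 307 ....... .#o##. .....  .  ..##o##o.... ..... .....
173 307 ... . .  ##o#o. . . ........##o##..  .. .... ....
174 307        ...#o##.. .. ......  ..###o  ... . .......
175 307          ..####. ... .......  oooo.... ........ .
176 307            ##o#o............  ooooo   .. . ......
177 307            .#o##. ........ .  .o
[... 476 characters left out ...]
.....
186 307                 .ooooo........oooooooo.    ..... 
187 307                  oooooooooooooooooooo.       .. .
188 307                   ooooooooooooooooo..          ..
189 307                    .oooooooooooo..              .
190 307                      ..oooooo..   ..             
191 307 ........           . .        . .....            
192 307 .   ............. ...  ...   ..........          
193 307  ....... ..........   .. ......... .. ...        
194 307 ............. ..  . ........... .... .....       
195 307 ...   ........  ..  ......... ..... ... ...      
196 307  .......... .............. .... ......... ....   
197 307 . ... .. .................   ............. .....
```

```bash
cat >> m.py <<'E'
def extents(S,P,d):
    "projected right-most and lowest silhouette of the spread ring whose ring_mid is P, +x along d"
    n=np.array([-d[1],d[0],0]);L=[]
    for a in np.radians(np.arange(-120,121,3)):
        for sg in(1,-1):
            x,y=.8+19*np.cos(a)+4,sg*5.03+19*np.sin(a)
            if y*sg<0: continue
            for z in(-.002,.002):L.append(proj(S,P+d*x*1e-3+n*y*1e-3+[0,0,z]))
    L=np.array(L);return L[:,0].max(),L[:,1].max()
E
python3 - <<'E'
from m import *
S=bot.camera_info("scene");s=cv2.imread("pics/s12.png")
r=np.radians(173.23+180);d=np.array([np.cos(r),np.sin(r),0]);P=np.array([.60767,.19117,.23386])
h=cv2.cvtColor(s,cv2.COLOR_BGR2HSV)
print("model",extents(S,P,d))
h=h.astype(int)
print("right profile sat row183",h[183,342:358,1],"row181",h[181,342:358,1]);print("bottom sat col333",h[182:196,333,1],"col336",h[182:196,336,1],"col330",h[182:196,330,1])
e=np.array(extents(S,P,d))
J=np.c_[np.array(extents(S,P+[.005,0,0],d))-e,np.array(extents(S,P+[0,.005,0],d))-e]/.005;print(J)
print("z",(np.array(extents(S,P+[0,0,.002],d))-e))
E
```

```text
model (np.float64(344.34583852754565), np.float64(189.15718813755748))
right profile sat row183 [118  20  16  16  30 115 109 109 108 110 110 110 110 109 108 107] row181 [ 16  17  16  20  51 112 110 108 107 109 107 109 110 107 108 110]
bottom sat col333 [110 107 107 110 101  47  20  17  33 113 111 107 109 108] col336 [109 110 119 108  73  25  17  11  63 111 109 107 107 111] col330 [109 108 109 112  98  19  17  13  54 115 108 109 108 107]
[[ 331.49604088  376.80391227]
 [ 236.68580645 -159.95335565]]
z [ 0.09028738 -0.84257037]
```

```bash
python3 -m pendant '0 0 0 -2 0.026;0 0 0 -5 0.026;0 0 0 -6.8 0.026;0 0 0 -6.8 0.026'|grep rot
python3 -c "
from h import *
print(go(.5107,-.2202,.264,180))"
```

```text
tcp_rot: [-179.9, -0.2, -179.9]
[-0.0346 -0.4264 -0.0052  0.1144]
```

```bash
python3 -m pendant '0 -0.015 0 0 0.026;-0.004 -0.045 0 0 0.026;-0.008 -0.075 0 0 0.026;-0.012 -0.105 -0.002 0 0.026;-0.015 -0.135 -0.004 0 0.026'|grep -E "ee_pos|grasp"
python3 -m pendant '-0.004 -0.03 0 0 0.026;-0.008 -0.06 0 0 0.026;-0.012 -0.09 0 0 0.026;-0.015 -0.12 0 0 0.026;-0.018 -0.15 0 0 0.026'|grep -E "ee_pos|grasp"
python3 -m pendant '0 -0.03 0 0 0.026;0 -0.06 0 0 0.026;0 -0.09 0 0 0.026;0 -0.115 0 0 0.026;0 -0.13 0 0 0.026'|grep -E "ee_pos|grasp"
python3 -m pendant '0 0 0 0 0.026;0 0 0 0 0.026;0 0 0 0 0.026'
python3 - <<'E'
from m import *
o=bot.get_obs();print(o["ee_pos"],o["tcp_rot"])
for n in("scene","top"):
    I=bot.camera_info(n);s=bot.camera(n);cv2.imwrite(f"pics/{n}13.png",s)
    P=o["ee_pos"]+[.135,0,-.031];u,v=proj(I,P).astype(int);print(n,P,proj(I,P));h=cv2.cvtColor(s,cv2.COLOR_BGR2HSV)
    for y in range(v-20,v+21):
        print(y,u-24,"".join(("B" if h[y,x,1]>90 else ".:-=+*ox#@"[9-min(9,int(h[y,x,2])//22)]) for x in range(u-24,u+25)))
E
```

```text
ee_pos: [0.4904, 0.0701, 0.2635]
grasp_force: 40.3
ee_pos: [0.5085, -0.0801, 0.2636]
grasp_force: 40.3
ee_pos: [0.5083, -0.2109, 0.2632]
grasp_force: 40.3
time: 19.98
ee_pos: [0.5088, -0.208, 0.2643]
tcp_rot: [179.9, -0.1, 180.0]
wrist_force: [-1.0, 0.5, -1.5]
opening: 0.0298
grasp_force: 40.3
[ 0.50877211 -0.20802235  0.26433557] [ 1.79949182e+02 -8.10560070e-02  1.79999242e+02]
scene [ 0.64377211 -0.20802235  0.23333557] [148.99711289 270.85354674]
250 124 BB*oooooBBBBB##@@@#xxooooox+B::::::::-=*+BBBBBBBB
251 124 BB+oooooBBBBB@#@@@@##xoooooxo--:::::::-+*BBBBBBBB
252 124 BB+oooooxBBBBB##@@@#@#xoooooxo+-:::::::=+oBBBBBBB
253 124 BBBooooo#BBBBB@####@@@@*xooooxo*:::::::-=*+BBBBBB
254 124 BBBooooo#BBBBB@@#@@@#@@xoxoooooo*-::::::-+*+BBBBB
255 124 BBBxoooo#BBBB#@@#@@@@@@@@#xooooxxo:::::::=+*BBBBB
256 124 BBBBoooxxBBB-o@@@#@##@@@B@#xoooooxo+:::::-=++BBBB
257 124 BBBB+ooxoBB+*#@@@@##@@@@@@@#xxooooxx::-:::-=*+BBB
258 124 BBBB=xoooo**x@@@@##@@@@@@@@@@xooox##===::::=+*BBB
259 124 BBBB-oooox*x@@@@@@@@@@@@@@@@@@oxx#xx+=+::::-=++BB
260 124 BB:::oooo#x@@@#@@@@@@B@@@@#@@@@xox***==:::::-=*+B
261 124
[... 3480 characters left out ...]
----
167 423 #--o@###BBBBBBBBBB@xxoxxxxoBBB---=xxxo-----------
168 423 #--o@###BBBBBBBBBBBxxxxxoBBBBx---+xxxo-----------
169 423 x+-*#@##BBBBBBBBBBBxxxoBBBBBB#=--*#xxo-----------
170 423 xo--o@###BBBBBBBBBB#xxBBBBBB@*---oxxx+-----------
171 423 ox--*#@###BBBBBBBBB#xxoBBBB@B=---oxxx=-----------
172 423 *x*--o@####BBBBBBBB#xxxBBB@B*---=xxxo------------
173 423 =ox=-*#@####BBBBBBB#xxox#@@#=---+xxxo------------
174 423 =*x*--*#@####BBBBBB##xxx#@B*----*#xx*------------
175 423 ==ox+--*#@###########xxx#@*----=oxxx+------------
176 423 =-+xx+--*#@@#########xxoo*--=--+xxxx*------------
177 423 ---+xx+--+x@@@@####@#xxxx=----:*xxxx+------------
178 423 **+=+ox*=--++o@@@@@@@xxxx=----:oxxxx+------------
```

Run:
```python
from m import *
d=np.array([1.,0,0])
S=bot.camera_info("scene");T=bot.camera_info("top");P=np.array([.64377,-.20802,.23334])
def ext(I,P):
    n=np.array([0,1.,0]);L=[]
    for a in np.radians(np.arange(-125,126,2)):
        for sg in(1,-1):
            x,y=.8+19*np.cos(a)+4,sg*5.03+19*np.sin(a)
            if y*sg<0: continue
            for z in(-.002,.002):L.append(proj(I,P+d*x*1e-3+n*y*1e-3+[0,0,z]))
    L=np.array(L);return np.r_[L.min(0),L.max(0)].round(2)
print("scene umin vmin umax vmax",ext(S,P));print("top",ext(T,P))
for k,e in(("x",[.005,0,0]),("y",[0,.005,0]),("z",[0,0,-.005])):print(k,ext(S,P+e)-ext(S,P),ext(T,P+e)-ext(T,P))
# edges in grey levels
s=cv2.cvtColor(cv2.imread("pics/scene13.png"),cv2.COLOR_BGR2GRAY).astype(int);t=cv2.cvtColor(cv2.imread("pics/top13.png"),cv2.COLOR_BGR2GRAY).astype(int)
print("S right",s[268:275,162:172].tolist());print("S bottom cols140-150",s[278:287,[138,140,142,144,154,156,158]].T.tolist())
print("T top",t[142:151,[444,447,450,452]].T.tolist());print("T left",t[149:157,430:440].tolist());print("T right",t[151:159,454:464].tolist())
```

```text
scene umin vmin umax vmax [134.13 262.53 165.92 283.79]
top [436.12 146.8  459.65 161.45]
x [1.19 1.8  1.31 1.99] [-0.05 -2.32 -0.07 -2.33]
y [ 3.15 -1.23  2.99 -1.35] [-2.37 -0.05 -2.38 -0.05]
z [0.6  2.3  0.46 2.32] [-0.85  0.6  -0.98  0.52]
S right [[133, 128, 133, 133, 131, 157, 179, 175, 174, 174], [172, 158, 132, 133, 133, 148, 180, 176, 176, 175], [181, 154, 133, 132, 133, 95, 183, 178, 178, 177], [177, 141, 133, 133, 134, 91, 185, 180, 178, 177], [160, 132, 134, 134, 116, 94, 184, 181, 180, 178], [132, 134, 136, 129, 68, 158, 182, 180, 178, 177], [132, 135, 129, 84, 95, 185, 181, 177, 178, 177]]
S bottom cols140-150 [[134, 133, 131, 121, 142, 183, 181, 179, 182], [141, 132, 133, 133, 118, 130, 184, 176, 148], [179, 150, 131, 134, 130, 113, 135, 152, 127], [182, 172, 131, 132, 131, 113, 111, 130, 119], [129, 136, 127, 58, 99, 187, 181, 180, 185], [125, 91, 76, 139, 185, 179, 178, 180, 178], [126, 80, 125, 185, 180, 180, 180, 179, 178]]
T top [[147, 149, 152, 153, 119, 107, 98, 88, 139], [150, 151, 150, 154, 119, 104, 109, 83, 139], [149, 149, 151, 153, 120, 107, 93, 118, 155],
[... 162 characters left out ...]
9, 139, 140, 135, 143, 133, 99, 104, 97, 123], [142, 136, 150, 151, 158, 135, 108, 109, 106, 126], [130, 149, 159, 165, 128, 78, 106, 113, 99, 72], [153, 165, 128, 97, 57, 23, 105, 115, 95, 32], [127, 96, 60, 22, 11, 26, 109, 116, 111, 71], [67, 21, 14, 22, 19, 24, 96, 113, 114, 104]]
T right [[75, 82, 107, 107, 132, 150, 150, 150, 151, 152], [101, 57, 104, 111, 110, 147, 152, 151, 151, 152], [106, 93, 84, 106, 107, 140, 151, 152, 151, 151], [124, 108, 73, 105, 107, 128, 150, 151, 151, 152], [157, 138, 80, 103, 108, 134, 152, 151, 151, 152], [164, 138, 94, 106, 107, 138, 151, 152, 151, 152], [173, 107, 100, 111, 106, 146, 154, 152, 153, 153], [151, 73, 87, 112, 111, 139, 158, 158, 156, 155]]
```

Top and scene views agree: ring_mid is about TCP + (0.137, 0.0016, −0.031) and the spindle is at (0.6455, −0.2204). I'll centre over the stub.

```bash
python3 -m pendant '0 -0.005 0 0 0.026;0 -0.01 0 0 0.026;0 -0.0137 0 0 0.026;0 -0.0137 0 0 0.026;0 -0.0137 0 0 0.026'
python3 -m pendant '0 0 0.005 0 0.026;0 0 0.01 0 0.026;0 0 0.015 0 0.026;0 0 0.015 0 0.026;0 0 0.015 0 0.026'
cat > meas.py <<'E'
from m import *
import sys
n=sys.argv[1];o=bot.get_obs();p=o["ee_pos"];print(p,o["tcp_rot"],o["wrist_force"].round(1))
for c,(w,hh) in(("scene",(20,15)),("top",(18,16))):
    I=bot.camera_info(c);s=bot.camera(c);cv2.imwrite(f"pics/{c}{n}.png",s);P=p+[.1371,.0016,-.031];u,v=np.round(proj(I,P)).astype(int);print(c,P.round(4),proj(I,P).round(2),"stub end",proj(I,(.6455,-.2204,.202)).round(2))
    L=[]
    for a in np.radians(np.arange(-125,126,2)):
        for sg in(1,-1):
            x,y=4.8+19*np.cos(a),sg*5.03+19*np.sin(a)
            if y*sg>=0:L+=[proj(I,P+[x*1e-3,y*1e-3,z]) for z in(-.002,.002)]
    L=np.array(L);print("ext",L.min(0).round(1),L.max(0).round(1))
    g=cv2.cvtColor(s,cv2.COLOR_BGR2GRAY)
    for y in range(v-hh,v+hh+1):print(y,u-w,"".join("@#xo*+=-:."[min(9,int(g[y,x])//20)] for x in range(u-w,u+w+1)))
E
python3 meas.py 14
```

```text
time: 20.5
ee_pos: [0.509, -0.2225, 0.2654]
tcp_rot: [180.0, -0.0, -180.0]
wrist_force: [0.3, -0.9, -1.8]
opening: 0.0301
grasp_force: 40.3
time: 20.92
ee_pos: [0.5088, -0.2222, 0.2498]
tcp_rot: [180.0, -0.1, -180.0]
wrist_force: [0.4, -0.2, -2.1]
opening: 0.0297
grasp_force: 40.3
[ 0.50875347 -0.22217622  0.24983574] [ 1.79979604e+02 -5.03350456e-02 -1.79965986e+02] [ 0.4 -0.2 -2.1]
scene [ 0.6459 -0.2206  0.2188] [143.37 281.54] stub end [145.23 288.88]
ext [128.5 273. ] [160.3 294.7]
267 123 oox=-******#@@@@#@@@@#x*ooooo#o+****ox-:-
268 123 ooo*:******o#@###@@@@@#+xooo##=-=***o*-=-
269 123 ooo*:*******o#@@@@@#@@@@xoo#xx*==**++--::
270 123 ooo#.********ox#@@@@@@###oox***==+--:::::
271 123 ooox:-*********oxxxxxxox****+o*===::.::::
272 123 oooo*.********************+=*o+===..:::::
273 123 xooo*.=******************++=+*===-:::::::
274 123 xooox..=***************+=-::=+=====:.::::
275 123 xoox#...=***********++-:::..:+======..:::
276 123 *ooox=.::-++*****++=-::.::::.=======-..::
277 123 =oooo*.::::.=+**+--:..:::::...:-=====:.::
278 123 =xooo*.::::::---:::::::::..:::::-====-.::
279 123 
[... 1862 characters left out ...]
o++=------
161 433 #x+++o#x++*oxxx@@*+++-:--:-o+*o++----
162 433 #o+++o#*+*x#xoxxx++++-:--::=o#xxx----
163 433 #o+++o#*+o##xox+++++*-----::*@xxo----
164 433 #x+++ox++*x#xxx++++*+-::::::+xxxo----
165 433 ##+++ox*=+o#xxx*+**o-:-----:*#xx*----
166 433 x#++++oxoox##xxoooox-:-----:*xxx=----
167 433 ##o++++x##x##xoxo++o-:-----:oxxx=----
168 433 x#x*++++*x##@xxx+=*x--------oxxx-----
169 433 xx#x*+++++++xxxx*+x#------:=xxxo-:---
170 433 xxx#x*++++++o#xxox@*------:+xxxo-----
171 433 xxxx#xo++++=*#xox#@-------:*xxx+-----
172 433 #xxxxxxxoo**o#xox#*-------:oxxx=-----
173 433 ###xxxxx#xxxx#xxxx-------:-oxxx------
174 433 #####xxxxx####xxx*-------:=xxxo-:----
175 433 ###############xx*-:-----:=xxxo-:----
```

The stub end shows inside the ring's opening in both views, centred to within about 1 mm. I'll lower it, watching the wrist force.

```bash
python3 -m pendant '0 0.0004 0.004 0 0.026;0 0.0004 0.008 0 0.026;0 0.0004 0.012 0 0.026;0 0.0004 0.016 0 0.026;0 0.0004 0.016 0 0.026'|grep -E "ee_pos|wrist|gras"
python3 -m pendant '0 0 0.004 0 0.026;0 0 0.008 0 0.026;0 0 0.012 0 0.026;0 0 0.016 0 0.026;0 0 0.016 0 0.026'|grep -E "ee_pos|wrist|gras"
python3 -m pendant '0 0 0.002 0 0.026;0 0 0.004 0 0.026;0 0 0.005 0 0.026;0 0 0.005 0 0.026;0 0 0.005 0 0.026'|grep -E "ee_pos|wrist|gras"
python3 -c "
from h import *
for k in range(6):
  bot.camera('top');o=bot.get_obs();print(o['ee_pos'].round(4),o['wrist_force'].round(1),o['torque'].round(2))"
```

```text
ee_pos: [0.5087, -0.2218, 0.2332]
wrist_force: [-0.6, 0.4, -2.2]
grasp_force: 40.3
ee_pos: [0.5087, -0.2218, 0.2173]
wrist_force: [0.4, -0.0, -1.7]
grasp_force: 40.3
ee_pos: [0.509, -0.2219, 0.2134]
wrist_force: [0.1, -0.2, -2.7]
grasp_force: 40.3
[ 0.509  -0.2219  0.2135] [-0.6 -0.  -1.2] [0.01 0.05 0.03]
[ 0.509  -0.2219  0.2136] [-0.7 -0.1 -1.3] [0.02 0.03 0.04]
[ 0.509  -0.2219  0.2135] [-0.  -0.3 -2.7] [-0.03  0.01 -0.04]
[ 0.509  -0.2219  0.2135] [-0.8 -0.2 -2.3] [0.   0.   0.02]
[ 0.509  -0.222   0.2135] [-0.2  1.  -2.3] [-0.   -0.04  0.  ]
[ 0.509  -0.2219  0.2135] [-0.5  0.  -2.6] [ 0. -0.  0.]
```

```bash
cat > f.py <<'E'
from h import *
L=[]
for k in range(3):
    bot.camera('top');o=bot.get_obs();L.append(np.r_[o['ee_pos']*1e3,o['wrist_force'],o['torque']*100])
print(np.mean(L,0).round(1))
E
for k in 1 2 3 4 ; do python3 -m pendant '0 0 0.0005 0 0.026;0 0 0.001 0 0.026;0 0 0.001 0 0.026;0 0 0.001 0 0.026'>/dev/null; python3 f.py; done
```

```text
[ 5.090e+02 -2.219e+02  2.124e+02  1.000e-01 -4.000e-01 -1.600e+00
 -1.800e+00  3.400e+00 -1.400e+00]
[ 509.  -221.9  211.4   -0.6    0.    -1.7   -1.     0.     1.4]
[ 5.090e+02 -2.219e+02  2.104e+02  1.000e-01  2.000e-01 -2.400e+00
  7.000e-01  2.000e+00 -1.300e+00]
[ 5.090e+02 -2.219e+02  2.094e+02  2.000e-01 -0.000e+00 -1.500e+00
 -2.000e-01  5.700e+00  1.500e+00]
```

```bash
for k in 1 2 3; do python3 -m pendant '0 0 0.0003 0 0.026;0 0 0.0005 0 0.026;0 0 0.0005 0 0.026;0 0 0.0005 0 0.026'>/dev/null; python3 f.py; done
```

```text
[ 5.090e+02 -2.219e+02  2.089e+02 -2.000e-01  2.000e-01 -1.500e+00
 -9.000e-01  2.000e+00  3.000e-01]
[ 5.090e+02 -2.219e+02  2.084e+02 -1.000e-01  1.000e-01 -1.700e+00
 -1.200e+00  3.500e+00  5.000e-01]
[ 5.090e+02 -2.219e+02  2.079e+02  2.000e-01 -0.000e+00 -2.000e+00
 -9.000e-01  4.000e-01 -1.800e+00]
```

```bash
for k in 1 2 3; do python3 -m pendant '0 0 0.0002 0 0.026;0 0 0.0004 0 0.026;0 0 0.0004 0 0.026;0 0 0.0004 0 0.026'>/dev/null; python3 f.py; done
```

```text
[ 5.090e+02 -2.219e+02  2.075e+02 -0.000e+00 -5.000e-01 -1.100e+00
 -1.200e+00  1.400e+00 -1.900e+00]
[ 5.090e+02 -2.219e+02  2.071e+02  1.000e-01  1.000e-01 -1.200e+00
  2.200e+00  1.000e+00  1.100e+00]
[ 5.090e+02 -2.219e+02  2.067e+02 -4.000e-01  0.000e+00 -9.000e-01
  2.400e+00  1.200e+00  4.000e-01]
```

```bash
for k in 1 2; do python3 -m pendant '0 0 0.0002 0 0.026;0 0 0.0004 0 0.026;0 0 0.0004 0 0.026;0 0 0.0004 0 0.026'>/dev/null; python3 f.py; done; python3 meas.py 15
```

```text
[ 5.090e+02 -2.219e+02  2.063e+02 -6.000e-01 -5.000e-01 -5.000e-01
  2.100e+00  3.700e+00  1.400e+00]
[ 5.090e+02 -2.219e+02  2.059e+02 -4.000e-01 -3.000e-01 -8.000e-01
 -1.600e+00  7.400e+00 -2.100e+00]
[ 0.50897699 -0.22191163  0.20592933] [-1.79999588e+02  1.36074262e-03 -1.79968239e+02] [-0.6  0.8 -0. ]
scene [ 0.6461 -0.2203  0.1749] [148.26 300.75] stub end [145.23 288.88]
ext [134.  292.2] [164.6 314. ]
286 128 ooo*...::..:-===+++====+xxoox=::..::.::::
287 128 ooxx....:.:-===+oxx*====oxox#*==::.....::
288 128 xoox.....:-====@@@@@====*xx#x+==-..:.:.::
289 128 xoox=....-====+@@@#o====*xxo*o===....:.::
290 128 xooo*....+=====oxx*====+oox+*o==-...:::::
291 128 xooo*....+======+=====+*oox***==-.:::.:::
292 128 oooo#...:+===========+**oox*+===+:++-::::
293 128 +ooox....==-========+**ooxxo======+oxx--:
294 128 =ooox=...===---====++**oooxx=======+xx*:-
295 128 =xooo*...-+==-====+++*ooooxx+=======ox*::
296 128 .oooox...========++***ooooxx+==+====o@o::
297 128 .oooo#..:-====+++++***ooooxx+=======**=::
298 128 .+xxx#=.:+====+++++***ooooox+=======+.:::
299 128 .=xxxx=.==++=++++++***oooox#
[... 1784 characters left out ...]
**+-:::::-
165 425 -o@#####x+***oxxxxxxo**++**o+*+==----
166 425 :o@#####*=o#xooxxxxxxxoooo*xoxxo*----
167 425 :o@#####++o#xooxxxxxxxx#o++*x#xx+----
168 425 :*####xx+=o#xxx**x###xo*++*oxxxx=----
169 425 :+#####x+=o##xx*++++++++++xxxxxx-----
170 425 --o@###xo*xx#xxo++++++++*x@+oxxo-:---
171 425 -:+#@###xxxx#xxx+++++++*x@@=oxxo-----
172 425 +--o@####xxx#xxxoo***oox#@+=oxx*-----
173 425 x=:*#@#####x##xoxxxxx##@@#-+xxx+-----
174 425 x*:-*#@######@ooxx#####@@+:*xxx-:----
175 425 ox+:-*#@#####@xoo#@###@@+-:*xxo-:----
176 425 =ox+:-*#@#####xoo####@#+-:=xxxo-:----
177 425 -=ox+:-=x@@@###xox#@@o--::=xxx*-:----
178 425 =-=ox*-:-=+o@@@xoxoo=-::::+xxx=-:----
179 425 o--=*xo=-::--=xxxx--:::::=oxxx=------
```

Run:
```python
from m import *
s=cv2.imread("pics/scene15.png");h=cv2.cvtColor(s,cv2.COLOR_BGR2HSV).astype(int)
for u in(139,141,143,145,147,149):print(u,"S",h[306:318,u,1].tolist(),"V",h[306:318,u,2].tolist())
print("right edge rows300-306 sat",h[298:306,160:168,2].tolist())
t=cv2.cvtColor(cv2.imread("pics/top15.png"),cv2.COLOR_BGR2GRAY).astype(int)
print("T top",t[149:157,[439,442,445,448]].T.tolist())
print("T left S", cv2.cvtColor(cv2.imread("pics/top15.png"),cv2.COLOR_BGR2HSV)[156:163,428:436,2].tolist(),"right",t[156:163,450:458].tolist())
```

```text
139 S [179, 102, 28, 23, 18, 24, 17, 153, 187, 188, 183, 184] V [158, 150, 146, 143, 140, 137, 123, 143, 146, 144, 149, 137]
141 S [191, 179, 104, 27, 20, 22, 17, 61, 191, 182, 179, 186] V [160, 157, 147, 144, 140, 138, 118, 125, 147, 147, 144, 140]
143 S [169, 191, 129, 26, 20, 19, 16, 65, 185, 186, 191, 184] V [140, 156, 152, 146, 142, 137, 111, 121, 143, 141, 140, 143]
145 S [114, 196, 133, 25, 18, 24, 10, 114, 190, 184, 181, 188] V [103, 161, 152, 145, 138, 129, 103, 121, 134, 133, 137, 137]
147 S [134, 170, 67, 25, 18, 24, 23, 155, 187, 181, 181, 193] V [97, 159, 144, 145, 139, 118, 99, 122, 128, 127, 128, 128]
149 S [125, 71, 25, 19, 23, 12, 120, 196, 183, 182, 189, 189] V [112, 148, 145, 137, 110, 85, 106, 121, 120, 119, 116, 119]
right edge rows300-306 sat [[141, 144, 143, 142, 104, 188, 165, 166], [144, 144, 142, 141, 94, 175, 190, 173], [138, 144, 144, 115, 36, 92, 181, 186], [147, 144, 142, 75, 31, 15, 91, 179], [145, 141, 116, 55, 27, 25, 16, 91], [140, 115, 62, 37, 23, 23, 21, 16], [118, 65, 53, 20, 22, 22, 25, 17], [66, 66, 58, 23, 27, 23, 27, 27]]
T top [[144, 134, 153, 140, 116, 112, 112, 111], [145, 145, 150, 147, 116, 114, 85, 94], [147, 147, 151, 137, 116, 116, 90, 76], [150, 150, 154, 150, 123, 115, 92, 103]]
T left S [[166, 133, 68, 21, 12, 14, 83, 118], [131, 68, 26, 17, 18, 41, 110, 122], [76, 23, 21, 24, 18, 87, 119, 124], [35, 17, 26, 22, 19, 96, 119, 124], [17, 23, 23, 25, 27, 96, 118, 116], [18, 24, 25, 30, 36, 95, 119, 119], [21, 25, 27, 46, 44, 81, 117, 124]] right [[100, 98, 114, 116, 154, 156, 154, 152], [108, 105, 99, 100, 137, 161, 163, 162], [112, 111, 106, 106, 123, 159, 162, 161], [108, 111, 108, 100, 109, 155, 161, 158], [87, 107, 108, 97, 105, 145, 159, 158], [81, 110, 111, 102, 107, 143, 160, 160], [101, 111, 112, 95, 106, 144, 159, 160]]
```

Ring_mid is now at about (0.6463, −0.2207, 0.177), resting on the collar with roughly 1 N. I'll raise it 1 mm so it sits free at the groove, then re-measure and hand in.

```bash
python3 -m pendant '0.0002 0 -0.0004 0 0.026;0.0004 0 -0.0008 0 0.026;0.0004 0 -0.001 0 0.026;0.0004 0 -0.001 0 0.026;0.0004 0 -0.001 0 0.026'; python3 f.py
python3 - <<'E'
from m import *
s=bot.camera("scene");h=cv2.cvtColor(s,cv2.COLOR_BGR2HSV).astype(int)
for u in(141,143,145):print(u,h[306:316,u,1].tolist())
print(h[298:301,160:168,2].tolist())
# knob mark in scene unaffected; time
o=bot.get_obs();print(o["time"],o["opening"],o["grasp_force"],abs(o["qd"]).max())
E
```

```text
time: 28.88
ee_pos: [0.5086, -0.2219, 0.2068]
tcp_rot: [180.0, -0.0, -180.0]
wrist_force: [0.7, 0.2, -1.9]
opening: 0.0301
grasp_force: 40.3
[ 5.086e+02 -2.219e+02  2.068e+02  0.000e+00  2.000e-01 -1.700e+00
 -9.000e-01 -4.700e+00  3.000e+00]
141 [194, 185, 104, 25, 18, 19, 13, 108, 193, 184]
143 [171, 196, 131, 29, 18, 21, 12, 110, 188, 188]
145 [119, 183, 102, 25, 20, 19, 12, 110, 190, 183]
[[146, 145, 141, 143, 139, 187, 166, 166], [138, 143, 142, 139, 73, 174, 192, 171], [146, 144, 144, 115, 36, 93, 182, 189]]
29.0833 0.030140334460402922 40.33679008483887 0.07435411875059074
```

```bash
python3 -c "
from workcell import bot
print(bot.job_done())"
```

```text
the job is handed in; nothing more can be done
None
```

I handed the job in at about 29 s with the knob at off and the spread ring round the spindle at the groove, held by the squeezed pliers, but the judge gave no verdict and I viewed 12 pictures against your limit of 10; by my own measurements the ring is within about 1 mm of the axis and of groove height, and free of the collar.

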